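Reload a slide stainer's dock and refit its lift-off guard gate

TASK

Put the stainer's loading dock back in service: set the green slide rack down flat inside the frame of black rails in the bay, then take the yellow gate from its blue stand and lower it gently, held well open (about 60 degrees), so both its knuckles drop fully over the dock's two pins together. Then swing the gate shut and turn the red catch clockwise until its arm lies across the front of the gate. Do not drop the rack or the gate into place, and leave the other things on the bench where they are.

Things in the scene. Friction and masses are not known exactly. Their poses are not given: they have to be found in the camera images.
- dock: Fixed dock. Origin: bay centre at table height; +x to the back, open front at -x, +y the hinge side, z up. Base plate 10 mm thick (x -110 to 75, y +-125 mm). Bay open on top and in front; walls 55 mm high, inner faces y +-60 and x +54. Front end of the right wall (x -67, y -60 to -72) stops the shut gate. White deck 75 mm high behind (x 75 to 235, y +-170)
- nest (a point): Centre of the rack's place on the bay floor, 10 mm above the table, axes as the dock's. Black rails 10 mm high around it enclose 107 mm (y) by 67 mm (x), so the rack has 3.5 mm play on each side
- pin_low (a point): Foot of the lower hinge pin, on its bracket, 30 mm above the table, at dock x -75, y +78 mm. The pin stands upright from here: 9 mm diameter, 18 mm tall, last 5 mm tapered. The brackets come from a steel post at dock x -83 to -59, y 94 to 114, 104 mm high
- pin_top (a point): Foot of the upper hinge pin: the same pin, straight above the lower one, 104 mm above the table, on a bracket whose underside is at 96 mm. The lower knuckle cannot pass this bracket from above: bring the gate in sideways, its bottom edge 40 to 55 mm above the table, until both knuckles are over their pins, then lower it
- gate: Loose yellow gate with amber pane, 0.2 kg, 100 mm high, 12 mm thick, starts upright in the stand. Origin on its hinge line at its bottom edge; x along it from hinge to free end, frame from x 12 to 150 mm; z up. Hung, the bottom edge is 20 mm above the table (free end may sag 5 mm). Shut, its x points along dock -y and its mid-plane is at dock x -75; open, the free end swings out to dock -x
- knuckle_low (a point): Centre of the underside of the lower knuckle, gate (0, 0, 10 mm): a steel ring 21 mm outside, 11.6 mm hole, 14 mm high. Hung, this point coincides with pin_low
- knuckle_top (a point): Centre of the underside of the upper knuckle, the same ring, gate (0, 0, 84 mm). Hung, it coincides with pin_top
- gate_grip (a point): Middle of the top edge of the gate, gate (81, 0, 100 mm), nearly above its centre of mass. Pinch the gate here from above: the top rail is 34 mm deep and 12 mm thick
- gate_end (a point): Middle of the free end of the gate, gate (150, 0, 50 mm)
- stand: Fixed blue stand, 130 x 75 mm, 30 mm high, in which the gate stands upright: slot along its x, 15 mm wide, 22 mm deep, slot floor 8 mm above the table. The gate must rise 25 mm to be clear of it
- rack: Loose green slide rack full of glass slides, 0.22 kg, 60 (x) x 100 (y) x 92 mm tall. Origin: centre of its underside, z up. A carrying bar along its y over the middle, 12 mm thick (x), 14 mm deep, top 92 mm above its underside; slides reach up to 50 mm, free space between them and the bar. Either way round is right in the nest
- rack_bar (a point): Middle of the top of the rack's carrying bar, 92 mm above its underside
- catch (a joint): Turn of the red catch, rad. Axis upright on a post at dock x -93, y -94 mm. At 0 its arm (45 mm long, 86 to 96 mm above the table) points to dock -x, clear of the gate; it grows clockwise seen from above; at 1.57 the arm points to dock +y, across the shut gate, 7 mm in front of it (stop at 1.6). Starts at 0 to 0.35; friction 0.04 N m holds it
- catch_grip (a point): On the catch's axis, 150 mm above the table: middle of its red grip fin, which is 40 mm long (in line with the arm), 12 mm thick, from 127 to 161 mm above the table. This point turns with the catch: its -x is the arm's direction
- bottle: Bystander: amber reagent bottle, 60 mm across, 150 mm tall. Origin at the centre of its underside
- jar: Bystander: white jar, 64 mm across, 75 mm tall. Origin at the centre of its underside
- beaker: Bystander: glass beaker, 56 mm across, 75 mm tall. Origin at the centre of its underside
- cassettes: Bystander: blue open tray, 100 x 75 x 40 mm. Origin at the centre of its underside
- slidebox: Bystander: cardboard slide box, 90 x 85 x 35 mm. Origin at the centre of its underside
- spatula: Bystander: black-handled spatula 170 mm long, lying flat. Origin at the middle of its length

How it is judged:
By the outcome, as a careful person would: the job done as asked, in the order asked, and still so for the second after the job is handed in, with the robot touching nothing.
It also fails if it takes over 67 s, if anything falls off the work surface, if the arm or the gripper's body presses on something with over 40 N, if the wrist force passes 120 N, or if a joint passes its speed limit or range.

ROBOT

A 6-joint arm with a two-finger parallel gripper is mounted at the origin on the work surface. World frame = base frame: x ahead of the robot, y to its left, z up, the work surface at z = 0. Lengths are in m, angles in rad, forces in N, time in s.
With the tool pointing down it reaches from about 0.325 to 0.775 m from the base axis. Payload 5.5 kg.
Tool frame: the origin (TCP) lies midway between the tips of the shut fingers; the grasp point (between the pads) lies 19 mm behind it; z points along the fingers, y is the direction in which the jaws open and shut (so a half turn about z gives the same grasp; the last joint's range is limited). The gripper opens to 88 mm and grips with 3 to 60 N. Pads are 20 mm wide; open, the fingers measure 115 mm over their backs; the gripper's body (75 mm by 178 mm) begins 61 mm behind the grasp point.
Start: joints at [1.247, 0.091, 1.231, -0, 1.82, -0.057], TCP at [0.158, 0.579, 0.223] pointing down, gripper open.
Joint ranges: [-2.87, 2.87], [-0.86, 2.18], [0.17, 2.46], [-1.51, 4.65], [0.06, 2.69], [-2.65, 2.65]. Speed limits (rad/s): [2.57, 2.57, 3.01, 3.14, 3.14, 3.14].

INTERFACE

Orientations are given as a unit quaternion [x, y, z, w].
In Python, from rig import sense, optics, order, search_frame, tip_of gives the robot as it stands.
- The arm moves only by the shell command python3 -m pendant 'ROWS' [OPENING] [FORCE]. ROWS is JSON, a list that holds one entry, the list of rows, each a list of 4 numbers: the shift along the tool's x, y, z in mm, then the turn about the tool's z in degrees. A call has 1 to 20 rows; each row shifts and turns the commanded pose from where the row before left it, along the tool's axes as they then stand; what a row does not reach is not made up. A row lasts 1/8 s, in which the tool goes at most 62.5 mm and 10.7 degrees, less where a joint would pass 70% of its speed; a pose out of reach is approached as far as the arm can. A call is refused whole if a number of a shift passes 62.5 or a number of a turn 10.7, either way. A call with a gripper value outside its range is refused whole. OPENING is the finger opening in mm, from 0 to 87.8, set as the call begins (- or left out, the last holds). The fingers move at their own pace and stop on an object; FORCE is the grip in N (left out, the last holds). Time passes only in rows, so rows that do not move let the fingers close. It gives the time, the measured TCP pose, the force and the opening at its end, in the units of the state.
- sense(): the state, without advancing time (a new reading comes with each control period).
- optics.grab_frame(name): name is "scene" or "top" or "wrist"; returns a dict with "color" (420x560x3 uint8, blue, green, red), "fx", "fy", "cx", "cy" (pixels), "k1" (the pictures are not rectified: a ray, as slopes to the right and down, at radius r is drawn at 1 + k1 r^2 times it, then the intrinsics apply), "xyz" and "rotation" of the camera in the world. Camera axes: x right, y down, z forward; pixel columns grow to the right and rows downward; lengths in m; the calibration is good to about 2 mm. A picture is of the moment at which its call begins. There is no depth.
- order.hand_in(): hands the job in, once; it reports no verdict.
Trained networks look in a picture, given as the dict that the camera call returned (one of the last four; its "shot" number tells which), for a name from the list of things; names that differ only in an ending like _2 or _b are one class to them, and where a whole thing is asked for, a point or a joint stands for the part that bears it (a point fixed in the world has none). Each returns a list of dicts, best first, with "score" (0 to 1); they miss things now and then, are a little off and sometimes report something else, mostly with a low value. They report only what shows in the picture. A call takes as long as a camera call.
- search_frame(target, picture): "location" ([x, y, z] in m, in world coordinates, good to about 4 mm: the middle of the surface that is visible of it).
- tip_of(target, picture): "location" ([x, y, z] in m, in world coordinates, good to about 4 mm: a listed point, or the origin of a listed thing).
The state is a dict: "time_s": time; "joints": joint angles; "qvel": joint speeds; "tau": joint torques, N m; "tool_pos": TCP position; "ee_rot": TCP orientation; "wrist_force": force on the tool from outside, world axes, zero at the start; "moment": the same for the moment, N m; "finger_gap": finger opening in m.
Only numpy, scipy, OpenCV 4.12 (cv2) and the standard library are available. Lean on these libraries where they do the work, as an engineer would, in place of code of your own. Each camera call takes 0.05 s, during which the arm holds its last target.

## Working session

There is one attempt and no reset: what is moved stays moved. The work goes in short steps, Python scripts to look and compute and a shell command to move; the robot and the scene stay as the last step left them, time stands still between calls to the robot, and variables do not carry over. Pictures are saved under pics/ and viewed, and the job is handed in when it is done.

```bash
ls; mkdir -p pics; cat > h.py <<'E'
import numpy as np, cv2, json
from scipy.spatial.transform import Rotation as R
from rig import sense, optics, order, search_frame, tip_of
def cam(n):
    return optics.grab_frame(n)
def Rm(p):
    r=np.array(p["rotation"])
    return r if r.shape==(3,3) else R.from_quat(r).as_matrix()
def ray(p,u,v):
    x=(u-p["cx"])/p["fx"]; y=(v-p["cy"])/p["fy"]
    rd=np.hypot(x,y); r=rd
    for _ in range(20): r=rd/(1+p["k1"]*r*r)
    s=r/rd if rd>0 else 1
    return np.array(p["xyz"]), Rm(p)@np.array([x*s,y*s,1.])
def at_z(p,u,v,z):
    o,d=ray(p,u,v); return o+d*(z-o[2])/d[2]
def proj(p,X):
    c=Rm(p).T@(np.array(X)-np.array(p["xyz"])); x,y=c[0]/c[2],c[1]/c[2]
    k=1+p["k1"]*(x*x+y*y)
    return np.array([p["fx"]*x*k+p["cx"],p["fy"]*y*k+p["cy"]])
E
python3 - <<'E'
from h import *
s=sense(); print(s)
for n in ["scene","top"]:
    p=cam(n); cv2.imwrite(f"pics/{n}0.png",p["color"]); print(n,p["fx"],p["cx"],p["cy"],p["k1"],p["xyz"],p["rotation"])
    for t in ["dock","nest","pin_low","pin_top","gate","knuckle_low","knuckle_top","gate_grip","gate_end","stand","rack","rack_bar","catch_grip"]:
        r=tip_of(t,p); print(t,[(np.round(a["location"],4).tolist(),round(a["score"],2)) for a in r[:2]], sense()["time_s"] if t=="catch_grip" else "")
E
```

```text
pics
{'time_s': 0.0, 'joints': array([ 1.24729229e+00,  9.18438704e-02,  1.23187540e+00,  9.53420457e-06,
        1.81978996e+00, -5.67234453e-02]), 'qvel': array([ 6.56802523e-04,  1.52580627e-04, -5.31981937e-04, -2.82555964e-04,
       -2.93942734e-05,  7.55819498e-04]), 'tau': array([-1.29709373e-03, -4.46432805e+01, -4.06457305e+01,  6.97295903e-02,
        2.88385316e-02, -1.43217476e-04]), 'tool_pos': array([0.158095  , 0.57849246, 0.22152177]), 'ee_rot': array([ 1.32993857e-01,  9.91116399e-01, -9.40148731e-04, -1.85626143e-04]), 'wrist_force': array([ 0.19213013,  1.12992799, -0.50234116]), 'moment': array([ 0.0284301 , -0.04260438, -0.061519  ]), 'finger_gap': 0.08789910080011971}
scene 446.9128409315767 267.74349101872104 207.50923578460208 -0.027373911259113374 [ 0.96792277 -0.8111147   1.27426089] [ 0.91288382  0.22573316 -0.08559846 -0.32918166]
dock [([0.6188, 0.0754, -0.0024], 0.9)] 
nest [] 
pin_low [([0.5395, 0.153, 0.031], 0.95), ([0.6741, -0.3329, 0.0006], 0.47)] 
pin_top [([0.5367, -0.3007, 0.0054], 0.25)] 
gate [([0.6194, -0.2954, 0.0062], 0.67)] 
knuckle_low [(
[... 714 characters left out ...]
2, 0.0768, 0.0112], 0.56)] 
pin_low [([0.5392, 0.1576, 0.0305], 0.94)] 
pin_top [([0.5399, 0.1563, 0.1014], 0.91)] 
gate [([0.6172, -0.2977, 0.0062], 0.78), ([0.3968, -0.045, 0.001], 0.52)] 
knuckle_low [([0.6206, -0.2952, 0.0169], 0.74), ([0.4686, -0.3118, 0.0616], 0.19)] 
knuckle_top [([0.6157, -0.2927, 0.0918], 0.63)] 
gate_grip [([0.5399, -0.3046, 0.1076], 0.9), ([0.621, 0.0767, 0.0078], 0.39)] 
gate_end [([0.4688, -0.3113, 0.0588], 0.84)] 
stand [([0.5355, -0.3036, -0.0028], 0.64)] 
rack [([0.5277, -0.1745, 0.0019], 0.72)] 
rack_bar [([0.5261, -0.1796, 0.0935], 0.71), ([0.7261, -0.2181, 0.0028], 0.36)] 
catch_grip [([0.5236, -0.0173, 0.151], 0.56), ([0.6189, 0.0779, -0.0035], 0.16)] 1.4
```

```bash
python3 - <<'E'
import cv2
for n in ["scene","top"]:
    im=cv2.imread(f"pics/{n}0.png"); cv2.imwrite(f"pics/{n}0b.png",cv2.resize(im,(800,600),interpolation=cv2.INTER_CUBIC))
E
```

```text
(no output)
```

View pics/scene0b.png

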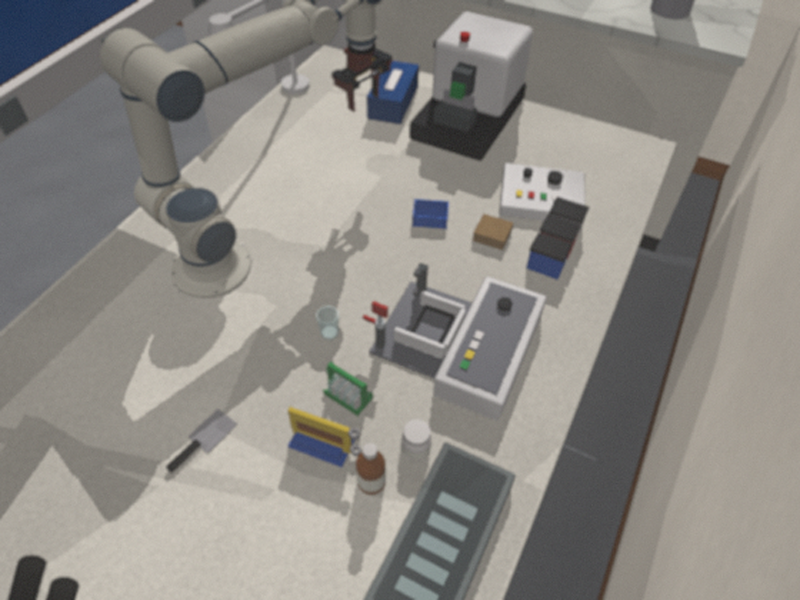

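View pics/top0b.png

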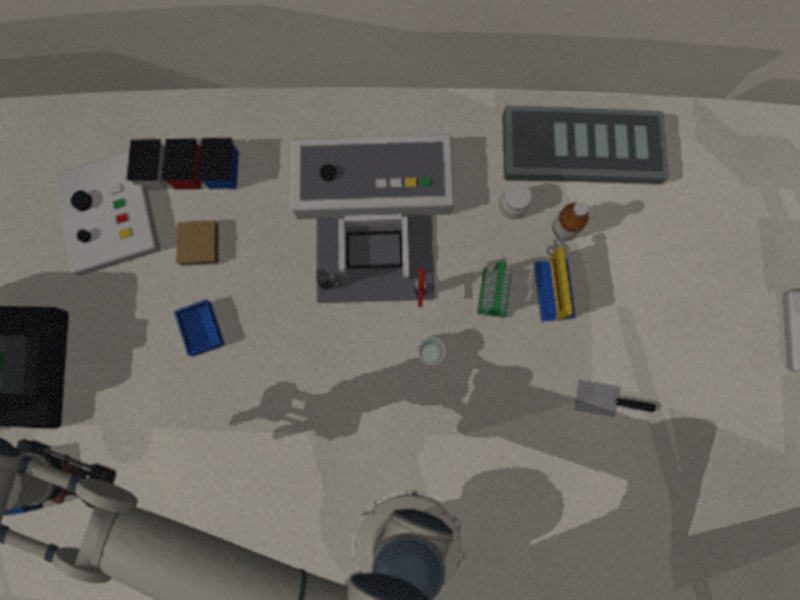

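```bash
python3 -m pendant '[[[-37,-42,0,0],[-37,-42,0,0],[-37,-42,0,0],[-37,-42,0,0],[-37,-42,0,0],[-37,-42,0,0],[-37,-42,0,0],[-37,-42,0,0],[-37,-42,0,0],[-37,-42,0,0],[-37,-42,0,0],[-37,-42,0,0],[-37,-42,0,0],[-37,-42,0,0],[-37,-42,0,0],[0,0,0,0]]]' 50 20; python3 - <<'E'
from h import *
p=cam("wrist"); cv2.imwrite("pics/w1.png",cv2.resize(p["color"],(800,600))); print(p["fx"],p["xyz"],Rm(p).round(3).tolist()); s=sense(); print(s["tool_pos"],s["joints"],s["time_s"])
for t in ["rack","rack_bar","gate_grip","gate_end","knuckle_top","catch_grip"]:
    print(t,[(np.round(a["location"],4).tolist(),round(a["score"],2)) for a in tip_of(t,p)[:2]])
E
```

```text
time_s: 3.4
tool_pos: [0.5277, -0.1782, 0.2205]
ee_rot: [0.135, 0.991, 0.0, -0.002]
wrist_force: [0.1, 0.5, -0.1]
finger_gap: 0.0499
294.61657561161235 [ 0.45535369 -0.157567    0.38213952] [[0.268, 0.926, 0.266], [0.963, -0.258, -0.074], [0.0, 0.276, -0.961]]
[ 0.52738145 -0.17633576  0.22142343] [-3.84003330e-01 -2.53662194e-02  1.35182620e+00  2.42197966e-04
  1.81761534e+00 -1.68548004e+00] 3.45
rack [([0.5314, -0.1742, -0.0022], 0.78)]
rack_bar [([0.5336, -0.1749, 0.0948], 0.85)]
gate_grip [([0.5327, -0.3087, 0.1048], 0.87)]
gate_end [([0.4704, -0.3131, 0.0622], 0.68), ([0.3957, -0.0419, -0.0005], 0.65)]
knuckle_top []
catch_grip [([0.5275, -0.0137, 0.1501], 0.65)]
```

View pics/w1.png

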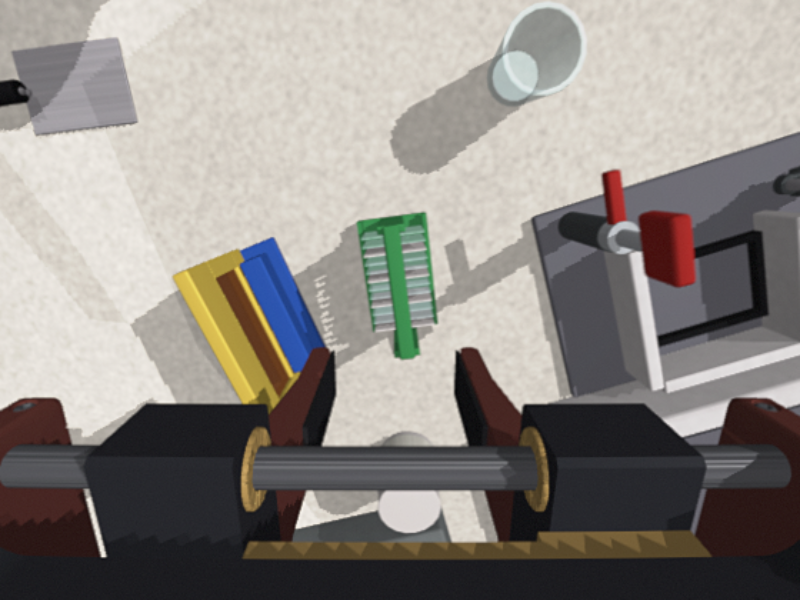

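```bash
python3 - <<'E'
from h import *
p=cam("wrist"); cv2.imwrite("pics/w2.png",p["color"]); k=.7
import pickle; pickle.dump({a:p[a] for a in p},open("w2.pkl","wb"))
im=p["color"]
c=im[140:260,110:320]; cv2.imwrite("pics/w2a.png",cv2.resize(c,(800,457),interpolation=cv2.INTER_CUBIC))
c=im[90:290,370:560]; cv2.imwrite("pics/w2b.png",cv2.resize(c,(570,600),interpolation=cv2.INTER_CUBIC))
print(sense()["tool_pos"],sense()["time_s"])
E
```

```text
[ 0.52736969 -0.17419865  0.2234293 ] 3.8
```

View pics/w2a.png

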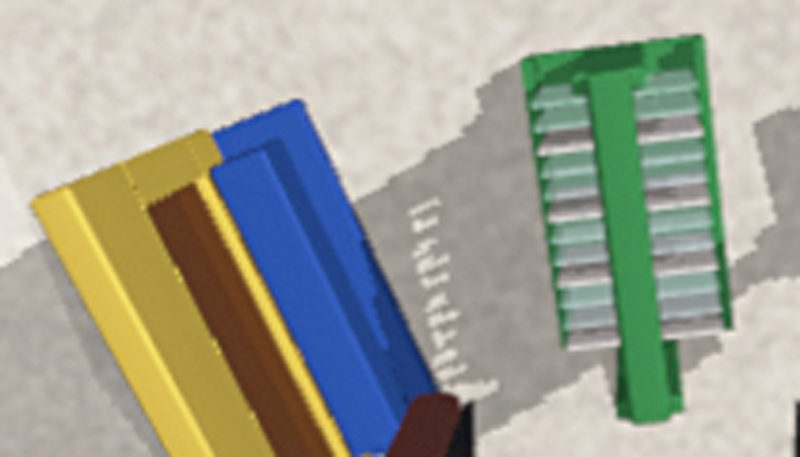

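View pics/w2b.png

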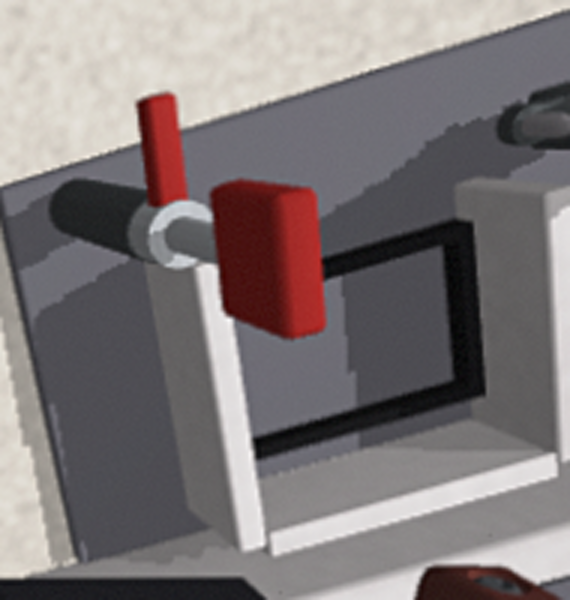

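```bash
python3 - <<'E'
from h import *
import pickle; p=pickle.load(open("w2.pkl","rb"))
A=lambda u,v:(110+u*210/800,140+v*120/457)
B=lambda u,v:(370+u/3,90+v/3)
def L(n,a,b,z):
    a=at_z(p,*a,z);b=at_z(p,*b,z);d=b-a;print(n,a[:2].round(4),b[:2].round(4),"mid",((a+b)/2)[:2].round(4),"len",np.linalg.norm(d).round(4),"ang",np.degrees(np.arctan2(d[1],d[0])).round(2))
L("bar",A(611,80),A(653,418),.092)
L("barL",A(587,82),A(632,418),.092)
L("barR",A(636,80),A(675,415),.092)
L("rackL",A(525,60),A(565,345),.05)
L("gatetopouter",A(35,205),A(170,457),.108)
L("gatetopinner",A(72,190),A(213,457),.108)
L("dockfront",B(0,185),B(570,12),.010)
L("dockright",B(0,185),B(78,562),.010)
L("railback_in",B(255,437),B(455,380),.020)
L("railleft_in",B(445,245),B(455,380),.020)
L("wallRtop_in",B(213,262),B(265,545),.055)
L("backwall_in",B(272,533),B(555,452),.055)
L("fintop",B(265,185),B(310,335),.161)
E
```

```text
bar [ 0.4836 -0.1674] [ 0.5778 -0.1813] mid [ 0.5307 -0.1743] len 0.0952 ang -8.39
barL [ 0.4825 -0.1735] [ 0.5762 -0.187 ] mid [ 0.5294 -0.1803] len 0.0947 ang -8.18
barR [ 0.4853 -0.1612] [ 0.5785 -0.1751] mid [ 0.5319 -0.1681] len 0.0942 ang -8.49
rackL [ 0.4756 -0.1922] [ 0.5641 -0.2056] mid [ 0.5198 -0.1989] len 0.0895 ang -8.64
gatetopouter [ 0.4737 -0.3158] [ 0.5478 -0.3087] mid [ 0.5108 -0.3122] len 0.0745 ang 5.43
gatetopinner [ 0.4726 -0.3051] [ 0.5509 -0.2974] mid [ 0.5117 -0.3013] len 0.0787 ang 5.6
dockfront [ 0.5134 -0.0477] [0.5054 0.1879] mid [0.5094 0.0701] len 0.2358 ang 91.95
dockright [ 0.5134 -0.0477] [ 0.6964 -0.0428] mid [ 0.6049 -0.0453] len 0.1831 ang 1.55
railback_in [0.6496 0.0397] [0.6464 0.128 ] mid [0.648  0.0839] len 0.0884 ang 92.12
railleft_in [0.5846 0.126 ] [0.6464 0.128 ] mid [0.6155 0.127 ] len 0.0618 ang 1.89
wallRtop_in [0.5555 0.0125] [0.6804 0.0207] mid [0.618  0.0166] len 0.1252 ang 3.75
backwall_in [0.6756 0.024 ] [0.6704 0.1404] mid [0.673  0.0822] len 0.1165 ang 92.58
fintop [ 0.5068 -0.026 ] [ 0.5491 -0.0181] mid [ 0.5279 -0.0221] len 0.043 ang 10.53
```

```bash
python3 -m pendant '[[[-2,0,30,-7],[0,0,50,0],[0,0,50,0],[0,0,24,0],[0,0,0,0],[0,0,0,0]]]' 36 20; python3 - <<'E'
from h import *
p=cam("wrist"); cv2.imwrite("pics/w3.png",cv2.resize(p["color"],(800,600))); s=sense(); print(s["tool_pos"],s["time_s"],s["wrist_force"],s["ee_rot"])
E
```

```text
time_s: 4.55
tool_pos: [0.5302, -0.1758, 0.0706]
ee_rot: [0.072, 0.997, -0.0, 0.001]
wrist_force: [-0.1, -1.0, 0.7]
finger_gap: 0.0362
[ 0.53041631 -0.17595634  0.07095248] 4.6 [ 0.0535163  -0.10561602  0.30474503] [ 7.20621897e-02  9.97398663e-01 -5.40002018e-04  1.62987455e-03]
```

View pics/w3.png

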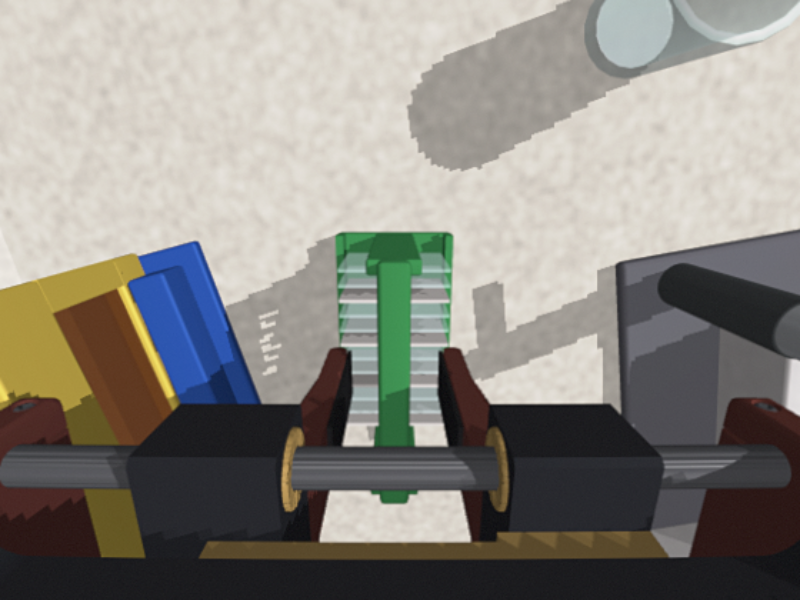

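```bash
python3 -m pendant '[[[0,0,4,0],[0,0,0,0],[0,0,0,0],[0,0,0,0]]]' 0 30; python3 -m pendant '[[[0,0,-5,0],[0,0,-20,0],[0,0,-30,0],[0,0,-30,0],[0,0,-20,0],[0,0,0,0]]]'; python3 - <<'E'
from h import *
p=cam("wrist"); cv2.imwrite("pics/w4.png",cv2.resize(p["color"],(800,600))); s=sense(); print(s["tool_pos"],s["time_s"],s["wrist_force"],s["ee_rot"])
import pickle; pickle.dump(p,open("w4.pkl","wb"))
for t in ["rack","rack_bar","dock","nest","pin_top","pin_low"]:
    print(t,[(np.round(a["location"],4).tolist(),round(a["score"],2)) for a in tip_of(t,p)[:2]])
E
```

```text
time_s: 5.1
tool_pos: [0.5295, -0.1759, 0.0649]
ee_rot: [0.072, 0.997, -0.0, 0.0]
wrist_force: [-0.0, -0.1, 0.5]
finger_gap: 0.0117
time_s: 5.85
tool_pos: [0.5303, -0.1761, 0.1722]
ee_rot: [0.072, 0.997, -0.001, 0.002]
wrist_force: [-0.8, -0.2, -2.9]
finger_gap: 0.0121
[ 0.52965066 -0.17584691  0.17019937] 5.9 [ 0.35725239 -1.38584621 -2.64137396] [ 7.22202355e-02  9.97388536e-01 -1.61148328e-04  5.65379515e-04]
rack [([0.5309, -0.1731, 0.1066], 0.95), ([0.6189, -0.2936, 0.0078], 0.66)]
rack_bar [([0.5337, -0.1746, 0.2019], 0.8)]
dock [([0.6171, 0.0791, 0.003], 0.7)]
nest [([0.6232, 0.0782, 0.0066], 0.94)]
pin_top []
pin_low []
```

View pics/w4.png

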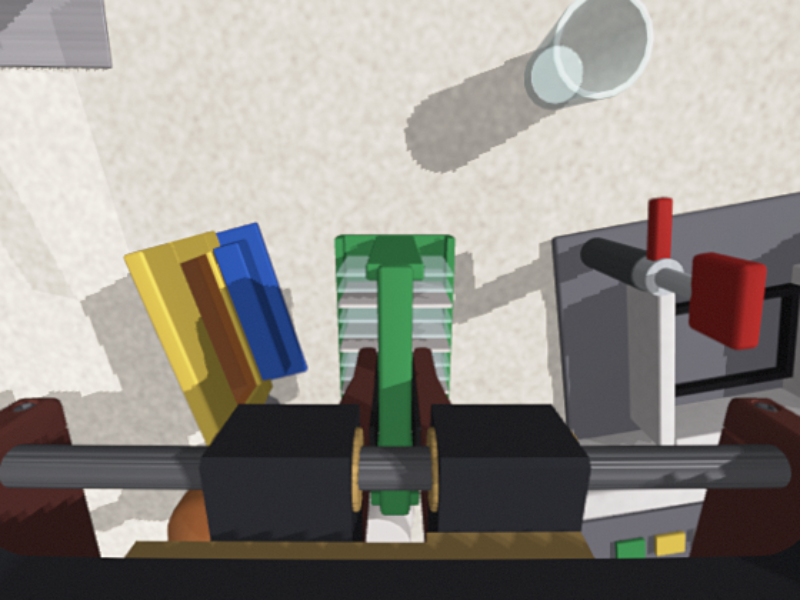

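```bash
python3 -m pendant '[[[0,0,-20,10],[0,0,-20,10],[0,0,-20,10],[0,0,-20,10],[0,0,0,10],[0,0,0,10],[0,0,0,10],[0,0,0,9.8],[50,20,0,0],[50,20,0,0],[50,20,0,0],[50,19,0,0],[50,19,0,0],[0,0,0,0],[0,0,0,0]]]'; python3 - <<'E'
from h import *
p=cam("wrist"); cv2.imwrite("pics/w5.png",cv2.resize(p["color"],(800,600))); s=sense(); print(s["tool_pos"],s["time_s"],s["wrist_force"],s["ee_rot"])
import pickle; pickle.dump(p,open("w5.pkl","wb"))
for t in ["rack","rack_bar","dock","nest","pin_top","pin_low","catch_grip"]:
    print(t,[(np.round(a["location"],4).tolist(),round(a["score"],2)) for a in tip_of(t,p)[:2]])
E
```

```text
time_s: 8.07
tool_pos: [0.6188, 0.0771, 0.2489]
ee_rot: [0.695, 0.719, -0.001, -0.0]
wrist_force: [-0.1, 0.2, -3.0]
finger_gap: 0.0118
[0.61880202 0.07642359 0.24931015] 8.125 [ 0.60170786  0.32155941 -3.5286732 ] [ 6.95480411e-01  7.18544906e-01 -4.64193974e-04 -2.21828210e-05]
rack [([0.6198, 0.0781, 0.1824], 0.95), ([0.5401, 0.1501, 0.0326], 0.69)]
rack_bar [([0.6216, 0.0781, 0.2742], 0.67)]
dock []
nest [([0.6225, 0.0798, 0.1819], 0.57), ([0.3994, -0.0394, 0.0016], 0.15)]
pin_top [([0.5352, 0.1567, 0.104], 0.66)]
pin_low [([0.5418, 0.1538, 0.0335], 0.6)]
catch_grip []
```

View pics/w5.png

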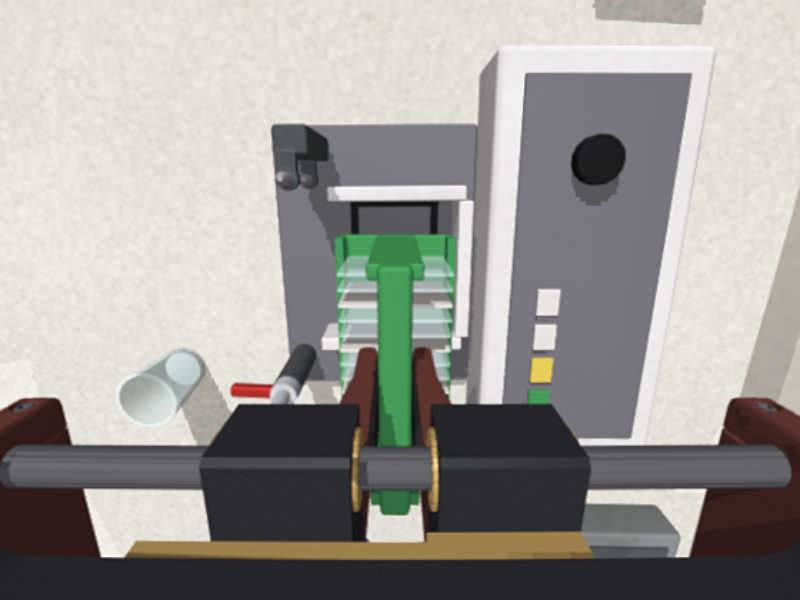

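```bash
python3 - <<'E'
from h import *
import pickle; p=pickle.load(open("w5.pkl","rb"))
c=p["color"][80:280,180:360]; cv2.imwrite("pics/w5a.png",cv2.resize(c,None,fx=3,fy=3,interpolation=cv2.INTER_CUBIC))
E
```

```text
(no output)
```

View pics/w5a.png

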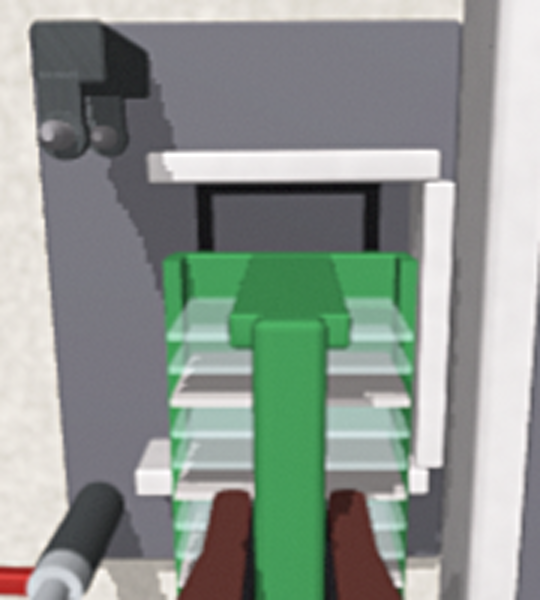

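```bash
cat > fit5.py <<'E'
from h import *
import pickle; p=pickle.load(open("w5.pkl","rb"))
from scipy.optimize import least_squares
P=lambda u,v:np.array([180+u/3,80+v/3])-np.array([1/3,1/3])
# point feats
F=[((-67,72,55),(150,152)),((-67,60,55),(152,182)),((54,60,55),(440-0,180),'v'),
((54,60,55),(427,182),'u'),((54,-50,55),(417,440),'u'),
((-67,-60,55),(143,440)),((-67,-72,55),(136,492)),
((-110,50,10),(49,230),'u'),((-110,-60,10),(65,455),'u'),((0,125,10),(300,21),'v'),((60,-125,10),(430,558),'v'),
((-33.5,45,20),(212,215),'u'),((33.5,45,20),(366,215),'u'),((0,53.5,20),(290,194),'v')]
def res(q,full=False):
    x,y,t=q[:3]; c,s=np.cos(t),np.sin(t); r=[];n=[]
    for f in F:
        X=np.array(f[0])/1000; W=[x+c*X[0]-s*X[1],y+s*X[0]+c*X[1],X[2]]
        d=proj(p,W)-P(*f[1])
        if len(f)==2: r+=list(d)
        else: r.append(d[0] if f[2]=='u' else d[1])
    return np.array(r)
o=least_squares(res,[.619,.078,.033],loss='soft_l1',x_scale=[.01,.01,.01]); print(o.x[:2].round(4),np.degrees(o.x[2]).round(2)); print(res(o.x).round(1))
E
python3 fit5.py
```

```text
[0.6216 0.0801] 1.73
[-9.2 -1.  -9.4 -0.4  0.5  2.1  1.3 -1.9  9.6  0.9  1.  -0.9 -0.6 -1.
  0.7  1.7  1.9 -0.2]
```

```bash
cat >> fit5.py <<'E'
F=[f for f in F if f[1] not in [(150,152),(152,182),(143,440)]]+[((-60,60,55),(200,181),'v'),((-67,-60,55),(138,468))]
o=least_squares(res,[.619,.078,.033],loss='soft_l1',x_scale=[.01,.01,.01]); print(o.x[:2].round(4),np.degrees(o.x[2]).round(2)); print(res(o.x).round(1))
iP=lambda X:((proj(p,X)+1/3-np.array([180,80]))*3).round(0)
t=np.radians(1.87);c,s=np.cos(t),np.sin(t)
for q in [(30,50,0),(-30,50,0),(30,50,50),(-30,50,50),(30,50,55),(6,50,92),(-6,50,92),(6,-50,92),(-6,0,92),(6,0,92),(6,50,78)]:
    print(q,iP([.6188+(c*q[0]-s*q[1])/1000,.0768+(s*q[0]+c*q[1])/1000,.2491-.065+q[2]/1000]))
E
python3 fit5.py
```

```text
[0.6216 0.0801] 1.73
[-9.2 -1.  -9.4 -0.4  0.5  2.1  1.3 -1.9  9.6  0.9  1.  -0.9 -0.6 -1.
  0.7  1.7  1.9 -0.2]
[0.6203 0.0803] 2.19
[-0.1  0.5  0.6  0.3  1.2 -2.2 -1.2 -1.2  0.3  0.4  0.6 -0.4  0.1 -0.9
  0.5]
(30, 50, 0) [404. 255.]
(-30, 50, 0) [168. 255.]
(30, 50, 50) [435. 285.]
(-30, 50, 50) [135. 285.]
(30, 50, 55) [439. 289.]
(6, 50, 92) [322. 327.]
(-6, 50, 92) [245. 326.]
(6, -50, 92) [316. 854.]
(-6, 0, 92) [249. 615.]
(6, 0, 92) [319. 615.]
(6, 50, 78) [319. 310.]
```

```bash
python3 -m pendant '[[[2.5,0.7,20,-0.3],[0,0,40,0],[0,0,40,0],[0,0,30,0],[0,0,20,0],[0,0,8,0],[0,0,0,0]]]'; python3 - <<'E'
from h import *
p=cam("wrist"); cv2.imwrite("pics/w6.png",cv2.resize(p["color"][60:360,80:480],(800,600))); s=sense(); print(s["tool_pos"],s["time_s"],s["wrist_force"],s["ee_rot"])
import pickle; pickle.dump(p,open("w6.pkl","wb"))
E
```

```text
time_s: 9.35
tool_pos: [0.6198, 0.0798, 0.0921]
ee_rot: [0.693, 0.721, 0.0, 0.0]
wrist_force: [0.1, -0.1, -2.3]
finger_gap: 0.0114
[0.62016611 0.07989794 0.0928909 ] 9.4 [ 0.1928707  -0.28412859 -3.36059426] [6.93325803e-01 7.20623764e-01 6.36033785e-04 5.63563086e-04]
```

View pics/w6.png

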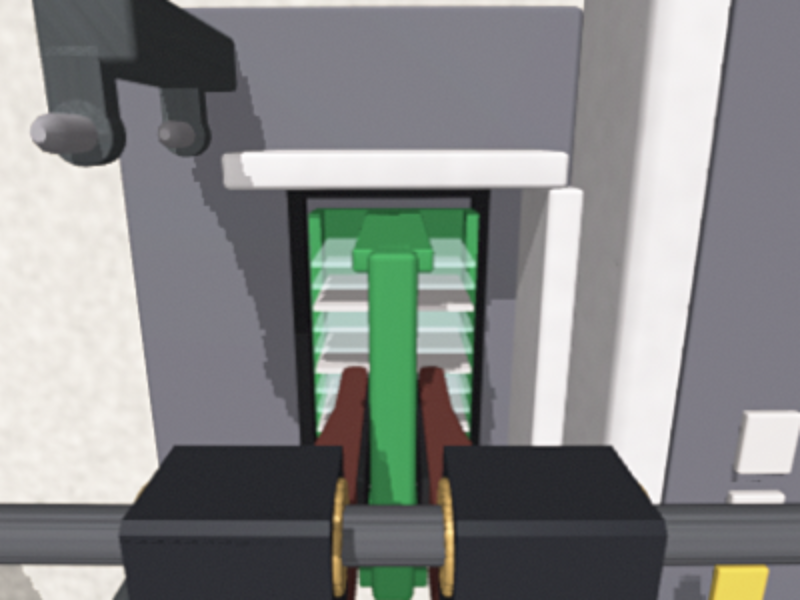

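```bash
python3 -m pendant '[[[0,0,8,0],[0,0,5,0],[0,0,2,0],[0,0,1,0],[0,0,0,0]]]'; python3 -m pendant '[[[0,0,1,0],[0,0,0,0]]]';python3 -m pendant '[[[0,0,1,0],[0,0,0,0]]]'
```

```text
time_s: 10.02
tool_pos: [0.6196, 0.0798, 0.0757]
ee_rot: [0.693, 0.721, 0.0, 0.0]
wrist_force: [0.3, -0.8, -2.5]
finger_gap: 0.0114
time_s: 10.28
tool_pos: [0.6199, 0.0799, 0.0751]
ee_rot: [0.693, 0.721, 0.0, 0.0]
wrist_force: [0.5, 0.6, -0.6]
finger_gap: 0.012
time_s: 10.52
tool_pos: [0.6201, 0.0799, 0.075]
ee_rot: [0.693, 0.721, 0.001, 0.001]
wrist_force: [-0.6, -0.7, 5.0]
finger_gap: 0.0119
```

```bash
python3 -m pendant '[[[0,0,-0.8,0],[0,0,0,0],[0,0,0,0],[0,0,-30,0],[0,0,-60,0],[0,0,-60,0],[0,0,0,0]]]' 34; python3 - <<'E'
from h import *
p=cam("wrist"); cv2.imwrite("pics/w7.png",cv2.resize(p["color"][60:360,80:480],(800,600))); s=sense(); print(s["tool_pos"],s["time_s"],s["wrist_force"],s["ee_rot"])
import pickle; pickle.dump(p,open("w7.pkl","wb"))
for t in ["rack","rack_bar","dock","nest","pin_top","pin_low","catch_grip"]:
    print(t,[(np.round(a["location"],4).tolist(),round(a["score"],2)) for a in tip_of(t,p)[:2]])
E
```

```text
time_s: 11.4
tool_pos: [0.6216, 0.0801, 0.2318]
ee_rot: [0.693, 0.721, 0.004, 0.004]
wrist_force: [-0.3, 0.2, -0.0]
finger_gap: 0.0342
[0.62069208 0.07997759 0.22782448] 11.45 [-0.21551028 -0.01085724 -0.70496029] [0.6933027  0.72064019 0.00223729 0.00201849]
rack [([0.6219, 0.0858, 0.01], 0.57)]
rack_bar [([0.6219, 0.0825, 0.0068], 0.53)]
dock []
nest []
pin_top [([0.5395, 0.1533, 0.1036], 0.93)]
pin_low [([0.5405, 0.1504, 0.0307], 0.7)]
catch_grip [([0.5412, 0.1535, 0.0313], 0.43)]
```

View pics/w7.png

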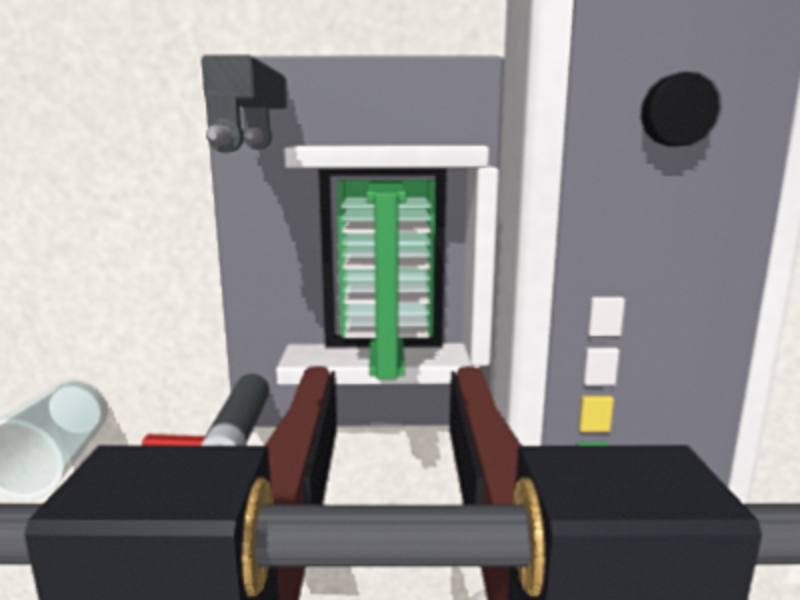

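```bash
python3 - <<'E'
from h import *
import pickle
L=[]
for i in range(3):
    p=cam("wrist"); L.append(p); s=sense(); print(s["tool_pos"],s["ee_rot"].round(4),p["xyz"].round(4) if hasattr(p["xyz"],'round') else p["xyz"])
pickle.dump(L,open("w8.pkl","wb"))
c=p["color"][75:300,170:350]; cv2.imwrite("pics/w8a.png",cv2.resize(p["color"][80:150,170:240],None,fx=8,fy=8,interpolation=cv2.INTER_CUBIC))
E
```

```text
[0.6192599  0.07986787 0.22306526] [ 6.933e-01  7.206e-01 -8.000e-04 -7.000e-04] [0.6175 0.1565 0.3839]
[0.6193502  0.07985282 0.22339575] [ 6.933e-01  7.206e-01 -6.000e-04 -6.000e-04] [0.6175 0.1565 0.3844]
[0.61942737 0.07988072 0.22376409] [ 6.933e-01  7.206e-01 -4.000e-04 -4.000e-04] [0.6175 0.1565 0.3848]
```

View pics/w8a.png

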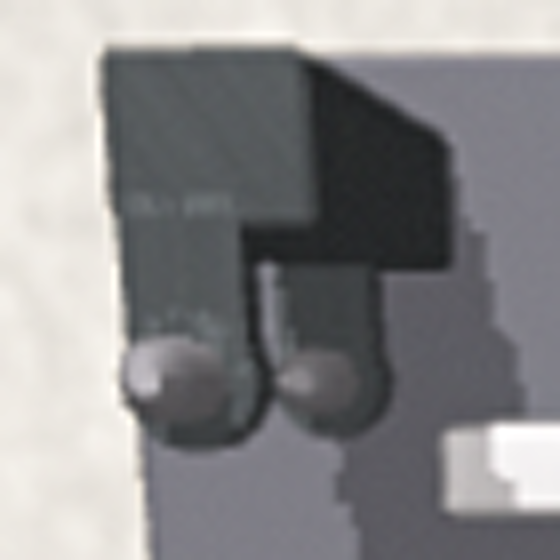

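```bash
python3 - <<'E'
from h import *
import pickle
p=pickle.load(open("w8.pkl","rb"))[2]
P=lambda u,v:(170+u/8-.44,80+v/8-.44)
for n,u,v,z in [("toptip",150,370,.122),("topbase",195,390,.104),("lowtip",292,378,.048),("lowbase",330,387,.030)]:
    print(n,at_z(p,*P(u,v),z).round(4))
# fit dock from pins incl. expected at dock guess
for d in [(.6203,.0803,2.19),(.6192,.078,1.9)]:
    t=np.radians(d[2]);c,s=np.cos(t),np.sin(t)
    X=[d[0]-c*.075-s*.078,d[1]-s*.075+c*.078]; print("pred pin",np.round(X,4), [ (np.array([proj(p,X+[z])+.44-np.array([170,80])])*8).round() for z in (.122,.104,.048,.03)])
    print("catch",d[0]-c*.093+s*.094,d[1]-s*.093-c*.094)
E
```

```text
toptip [0.5419 0.1555 0.122 ]
topbase [0.5418 0.1534 0.104 ]
lowtip [0.5402 0.1549 0.048 ]
lowbase [0.5415 0.1537 0.03  ]
pred pin [0.5424 0.1554] [array([[154., 372.]]), array([[199., 373.]]), array([[308., 375.]]), array([[336., 375.]])]
catch 0.5309599870921822 -0.017185189098811088
pred pin [0.5417 0.1535] [array([[148., 390.]]), array([[193., 390.]]), array([[303., 389.]]), array([[331., 389.]])]
catch 0.529367716685938 -0.01903175188865812
```

```bash
python3 -m pendant '[[[-30,-8,0,0],[-58,-14,0,0],[-58,-14,0,0],[-58,-14,0,0],[-58,-14,0,0],[-58,-14,0,0],[-38,-10,0,0],[-22.6,-5,0,0],[0,0,0,10],[0,0,0,10],[0,0,0,10],[0,0,0,10],[0,0,0,10],[0,0,10,10],[0,0,10,10],[0,0,10,10],[0,0,0,6.7],[0,0,0,0]]]' 40; python3 - <<'E'
from h import *
import pickle
for i in range(2):
    p=cam("wrist"); s=sense(); print(s["tool_pos"],s["time_s"],s["ee_rot"].round(4))
pickle.dump(p,open("w9.pkl","wb"))
cv2.imwrite("pics/w9.png",cv2.resize(p["color"],(800,600)))
for t in ["gate","gate_grip","gate_end","knuckle_top","knuckle_low","stand"]:
    print(t,[(np.round(a["location"],4).tolist(),round(a["score"],2)) for a in tip_of(t,p)[:2]])
E
```

```text
time_s: 14.2
tool_pos: [0.5418, -0.3033, 0.1944]
ee_rot: [0.999, 0.049, 0.0, -0.0]
wrist_force: [0.1, 0.8, -0.2]
finger_gap: 0.04
[ 0.54172997 -0.30346984  0.19453609] 14.25 [ 9.988e-01  4.980e-02  1.000e-04 -1.000e-04]
[ 0.54171955 -0.30359575  0.19467848] 14.3 [9.988e-01 4.970e-02 2.000e-04 0.000e+00]
gate [([0.6193, -0.2961, 0.0113], 0.82)]
gate_grip [([0.5359, -0.3085, 0.1088], 0.64)]
gate_end []
knuckle_top [([0.6201, -0.2965, 0.0906], 0.85)]
knuckle_low [([0.6182, -0.2979, 0.0196], 0.94)]
stand [([0.539, -0.3106, 0.0021], 0.85), ([0.6784, -0.3334, 0.0013], 0.3)]
```

View pics/w9.png

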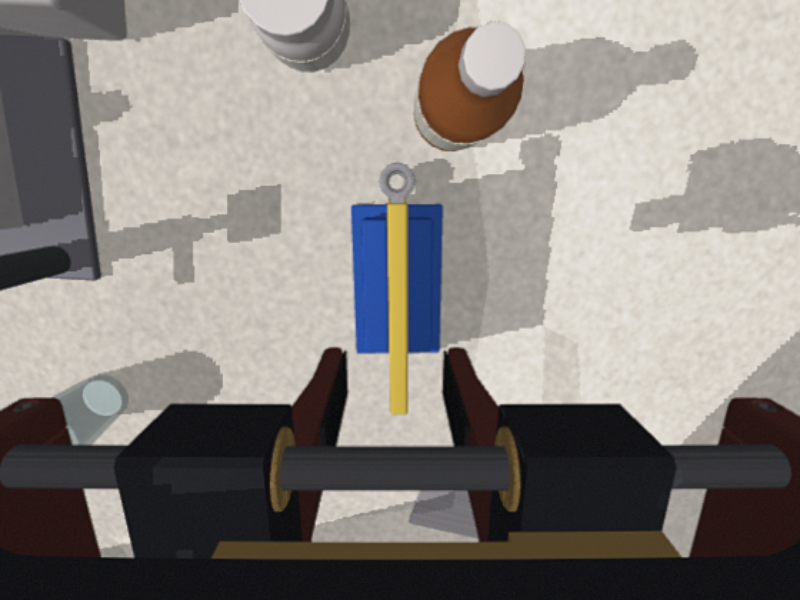

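```bash
python3 - <<'E'
from h import *
import pickle
p=pickle.load(open("w9.pkl","rb"))
cv2.imwrite("pics/w9a.png",cv2.resize(p["color"][100:300,240:320],None,fx=3,fy=3,interpolation=cv2.INTER_CUBIC))
a=at_z(p,397*.7,181*.7,.106); b=at_z(p,399*.7,412*.7,.108); d=a-b
print(a,b,np.linalg.norm(d),np.degrees(np.arctan2(d[1],d[0])), "grip", a+(b-a)*81/150)
E
```

```text
[ 0.61989544 -0.29685719  0.106     ] [ 0.47382022 -0.31293542  0.108     ] 0.14697100967006382 6.281157422623421 grip [ 0.54101482 -0.30553944  0.10708   ]
```

View pics/w9a.png

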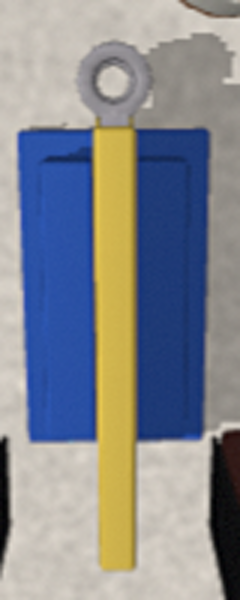

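```bash
python3 -m pendant '[[[0,1.6,30,-0.3],[0,0,40,0],[0,0,30,0],[0,0,15,0],[0,0,6,0],[0,0,0,0]]]' 40; python3 -m pendant '[[[0,0,0,0],[0,0,0,0],[0,0,0,0],[0,0,0,0]]]' 0 35;  python3 -m pendant '[[[0,0,-3,0],[0,0,-12,0],[0,0,-25,0],[0,0,-25,0],[0,0,-15,0],[0,0,0,0],[0,0,0,0]]]'; python3 - <<'E'
from h import *
import pickle
p=cam("wrist"); s=sense(); print(s["tool_pos"],s["time_s"],s["ee_rot"].round(4),s["wrist_force"],s["moment"])
pickle.dump(p,open("w10.pkl","wb"))
cv2.imwrite("pics/w10.png",cv2.resize(p["color"],(800,600)))
cv2.imwrite("pics/w10a.png",cv2.resize(p["color"][60:300,200:360],None,fx=2.5,fy=2.5,interpolation=cv2.INTER_CUBIC))
for t in ["gate","gate_grip","knuckle_top","knuckle_low"]:
    print(t,[(np.round(a["location"],4).tolist(),round(a["score"],2)) for a in tip_of(t,p)[:2]])
E
```

```text
time_s: 15.35
tool_pos: [0.5419, -0.3058, 0.0743]
ee_rot: [0.999, 0.051, 0.0, 0.0]
wrist_force: [0.6, 1.4, -0.4]
finger_gap: 0.0398
time_s: 15.85
tool_pos: [0.5417, -0.3057, 0.074]
ee_rot: [0.999, 0.051, 0.0, 0.0]
wrist_force: [-1.7, -0.1, 1.9]
finger_gap: 0.0121
time_s: 16.73
tool_pos: [0.5411, -0.3054, 0.1522]
ee_rot: [0.999, 0.051, -0.001, -0.001]
wrist_force: [0.5, -0.8, -1.5]
finger_gap: 0.0115
[ 0.54103244 -0.30532471  0.15182165] 16.775 [ 9.987e-01  5.070e-02 -1.000e-03 -7.000e-04] [-0.46848105 -0.99021813 -2.54939942] [-0.00766398  0.18958889  0.02693619]
gate [([0.6192, -0.299, 0.0885], 0.89)]
gate_grip [([0.5334, -0.3083, 0.1863], 0.97)]
knuckle_top [([0.6194, -0.2985, 0.1702], 0.57)]
knuckle_low [([0.615, -0.2961, 0.0947], 0.94)]
```

View pics/w10.png

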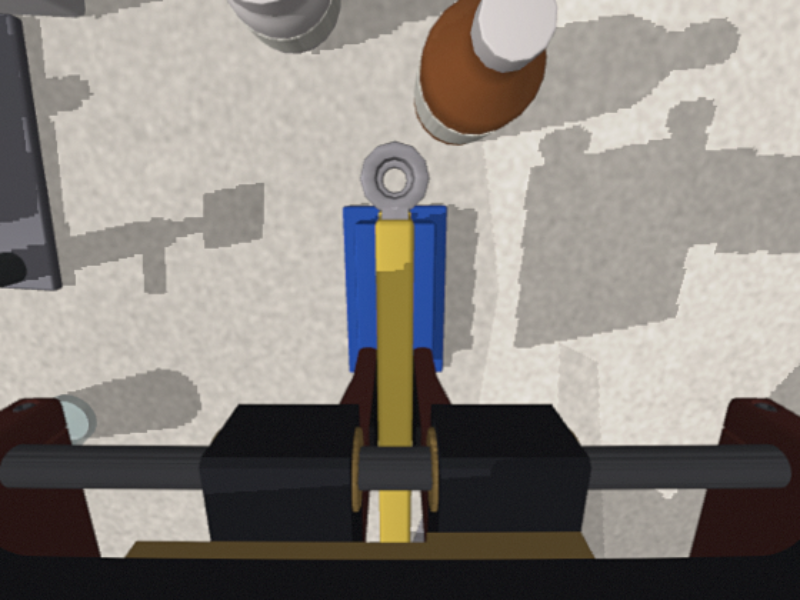

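View pics/w10a.png

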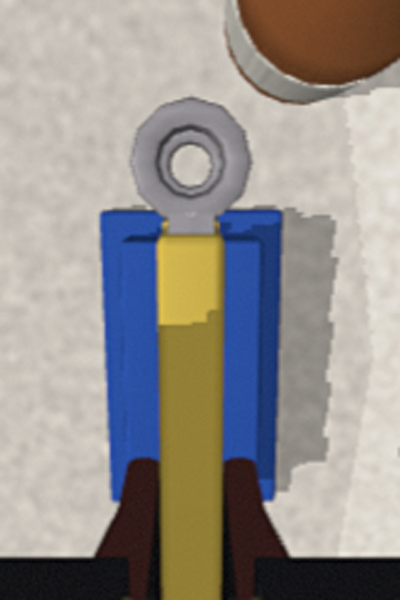

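```bash
python3 - <<'E'
from h import *
import pickle
p=pickle.load(open("w10.pkl","rb"))
T=np.array([.54103,-.30532,.1518]); Rt=R.from_quat([.9987,.0507,-.001,-.0007]).as_matrix()
px=lambda u,v:(200+u/2.5-.3,60+v/2.5-.3)
for n,(u,v),dz in [("ringtop",(191,156),.032),("holetop",(191,162),.032),("holebot?",(190,165),-.056)]:
    X=at_z(p,*px(u,v),T[2]+dz); print(n,X,Rt.T@(X-T))
k=at_z(p,*px(191,156),T[2]+.032)
for dz in (.032,.018,-.042,-.056):
    q=proj(p,[k[0],k[1],T[2]+dz]); 
    r=[ (proj(p,[k[0]+.0058*c,k[1]+.0058*s,T[2]+dz])+.3-np.array([200,60]))*2.5 for c,s in [(1,0),(0,1),(-1,0),(0,-1)]]
    print(dz,(q+.3-np.array([200,60]))*2.5, np.round(r,0).tolist())
print(Rt.T@(np.array(p["xyz"])-T),(Rt.T@Rm(p)).round(3))
E
```

```text
ringtop [ 0.62051009 -0.29715326  0.1838    ] [ 0.07983673 -0.00012383 -0.03215371]
holetop [ 0.61954432 -0.29725095  0.1838    ] [ 0.07886604 -0.00012445 -0.03215184]
holebot? [ 0.61954405 -0.29684003  0.0958    ] [ 0.07907691 -0.00040131  0.05584843]
0.032 [191. 156.] [[195.0, 120.0], [157.0, 152.0], [188.0, 191.0], [225.0, 160.0]]
0.018 [191.10669164 157.34885537] [[194.0, 125.0], [160.0, 154.0], [188.0, 189.0], [222.0, 161.0]]
-0.042 [191.39726147 161.02254346] [[194.0, 138.0], [170.0, 159.0], [189.0, 184.0], [213.0, 163.0]]
-0.056 [191.44194073 161.58744389] [[194.0, 140.0], [171.0, 159.0], [189.0, 183.0], [212.0, 164.0]]
[ 7.73517145e-02 -1.35218270e-04 -1.61775853e-01] [[-0.001 -0.961 -0.278]
 [ 1.    -0.001 -0.   ]
 [-0.    -0.278  0.961]]
```

```bash
python3 -m pendant '[[[0,0,-25,0],[-3,-20,-40,0],[-8,-46,-30,0],[-9,-52,0,0],[-9,-52,0,0],[-9,-52,0,0],[-9,-52,0,0],[-9,-52,0,-5],[-7,-42,0,0],[-5.5,-33,0,0],[0,0,0,-7],[0,0,0,-7],[0,0,20,-7.2],[0,0,40,0],[0,0,40,0],[0,0,20,0],[0,0,8,0],[0,0,0,0],[0,0,0,0]]]'; python3 - <<'E'
from h import *
import pickle
p=cam("wrist"); s=sense(); print(s["tool_pos"],s["time_s"],s["ee_rot"].round(4),s["wrist_force"],s["moment"],s["finger_gap"])
p["T"]=s["tool_pos"];p["q"]=s["ee_rot"]
pickle.dump(p,open("w11.pkl","wb"))
cv2.imwrite("pics/w11.png",cv2.resize(p["color"],(800,600)))
for t in ["gate","pin_low","pin_top","knuckle_top","knuckle_low"]:
    print(t,[(np.round(a["location"],4).tolist(),round(a["score"],2)) for a in tip_of(t,p)[:2]])
E
```

```text
time_s: 19.35
tool_pos: [0.4273, 0.0844, 0.1221]
ee_rot: [0.961, 0.276, 0.001, 0.0]
wrist_force: [0.0, 0.1, -2.8]
finger_gap: 0.0118
[0.42722719 0.08444291 0.12202671] 19.4 [9.612e-01 2.757e-01 1.300e-03 2.000e-04] [-0.58267556  0.87115703 -2.80293127] [-0.08994761  0.1745392  -0.00381426] 0.011832791741803628
gate [([0.4948, 0.1278, 0.0571], 0.84), ([0.5376, 0.157, 0.1009], 0.66)]
pin_low [([0.5369, 0.1534, 0.0304], 0.88), ([0.4175, 0.0831, 0.1557], 0.63)]
pin_top []
knuckle_top [([0.4932, 0.1274, 0.1436], 0.61)]
knuckle_low [([0.4932, 0.1245, 0.0678], 0.81)]
```

View pics/w11.png

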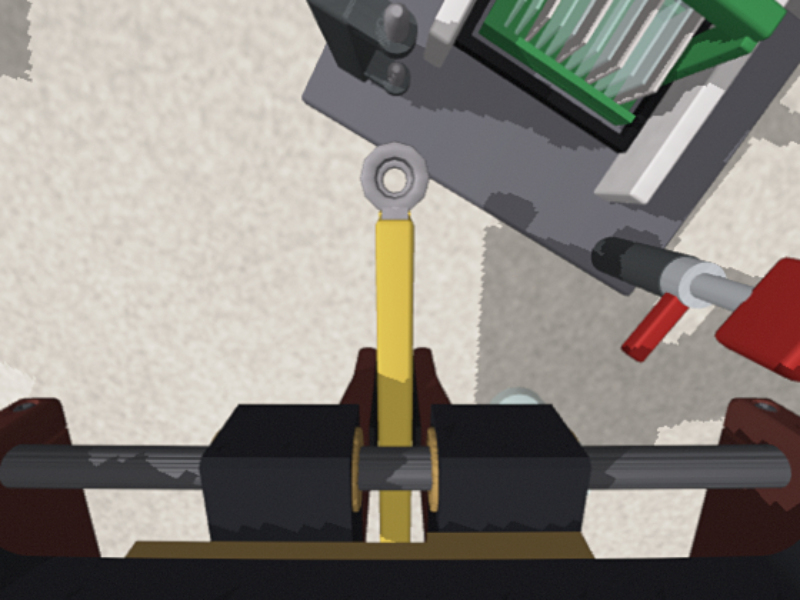

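```bash
python3 - <<'E'
from h import *
import pickle
p=pickle.load(open("w11.pkl","rb"))
cv2.imwrite("pics/w11a.png",cv2.resize(p["color"][0:80,250:310],None,fx=7,fy=7,interpolation=cv2.INTER_CUBIC))
E
```

```text
(no output)
```

View pics/w11a.png

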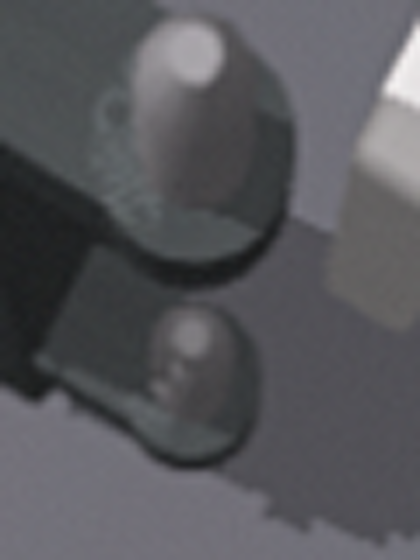

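```bash
python3 - <<'E'
from h import *
import pickle
p=pickle.load(open("w11.pkl","rb"))
T=p["T"]; Rt=R.from_quat(p["q"]).as_matrix()
px=lambda u,v:(250+u/7-.43,v/7-.43)
for n,(u,v),z in [("top",(195,50),.122),("low",(190,335),.048),("lowbase",(205,395),.030)]:
    X=at_z(p,*px(u,v),z); print(n,X.round(4),(Rt.T@(X-T)*1000).round(1))
for n,(u,v),dz in [("ringtop",(394.5*.7,178*.7),.032),("hole low",(395.5*.7,180.5*.7),-.056)]:
    X=at_z(p,u,v,T[2]+dz); print(n,X.round(4),(Rt.T@(X-T)*1000).round(1))
E
```

```text
top [0.5409 0.1544 0.122 ] [133.4   0.9   0.3]
low [0.5409 0.1545 0.048 ] [133.4   0.7  74.3]
lowbase [0.5403 0.1522 0.03  ] [131.6   2.4  92.3]
ringtop [0.4941 0.1259 0.154 ] [ 78.7   0.3 -31.8]
hole low [0.4944 0.1254 0.066 ] [78.5  0.8 56.2]
```

```bash
python3 -m pendant '[[[10,0,6,0],[18,0,2,0],[14,0,0,0],[8,0.2,0,0],[4.4,0,0,0],[0,0,0,0],[0,0,0,0]]]'; python3 - <<'E'
from h import *
import pickle
p=cam("wrist");p=cam("wrist"); s=sense(); print(s["tool_pos"],s["time_s"],s["ee_rot"].round(4),s["wrist_force"],s["moment"],s["finger_gap"])
p["T"]=s["tool_pos"];p["q"]=s["ee_rot"]
pickle.dump(p,open("w12.pkl","wb"))
cv2.imwrite("pics/w12.png",cv2.resize(p["color"][70:220,190:370],None,fx=4,fy=4,interpolation=cv2.INTER_CUBIC))
E
```

```text
time_s: 20.52
tool_pos: [0.4725, 0.1129, 0.1125]
ee_rot: [0.961, 0.276, -0.0, 0.0]
wrist_force: [0.0, 0.7, -2.4]
finger_gap: 0.0117
[0.47254589 0.112881   0.11256015] 20.625 [9.612e-01 2.757e-01 1.000e-04 0.000e+00] [ 1.01651699  0.21975683 -2.41687455] [-0.03721483  0.14345081  0.03266843] 0.012312559696062327
```

View pics/w12.png

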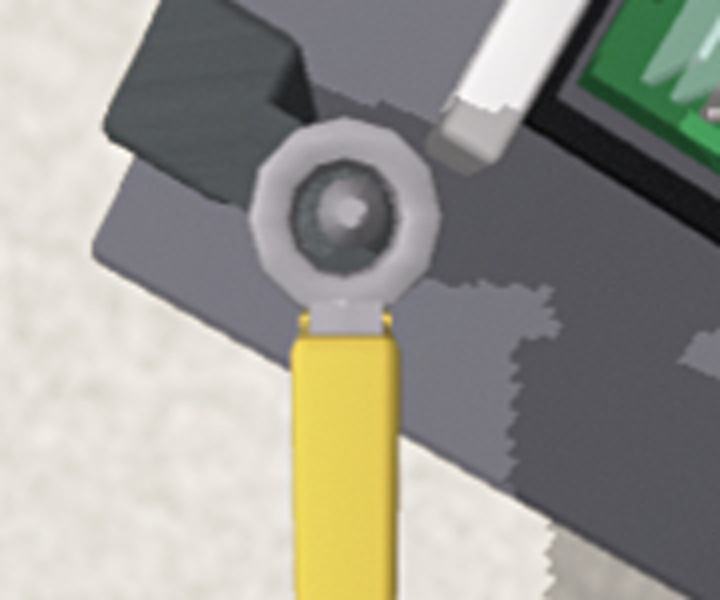

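```bash
python3 - <<'E'
from h import *
import pickle
p=pickle.load(open("w12.pkl","rb"))
T=p["T"]; Rt=R.from_quat(p["q"]).as_matrix()
px=lambda u,v:(190+u/4-.375,70+v/4-.375)
for n,(u,v),z in [("tip",(350,210),.122),("hole",(344,217),T[2]+.032),("ring",(345,213),T[2]+.032)]:
    X=at_z(p,*px(u,v),z); print(n,X.round(4),(Rt.T@(X-T)*1000).round(1))
c=p["color"][100:150,245:315]; cv2.imwrite("pics/w12a.png",cv2.resize(c,None,fx=11,fy=11,interpolation=cv2.INTER_CUBIC))
E
```

```text
tip [0.5409 0.1547 0.122 ] [80.1  0.7 -9.4]
hole [0.5395 0.1547 0.1446] [ 79.   0. -32.]
ring [0.5399 0.1548 0.1446] [ 79.4   0.1 -32. ]
```

View pics/w12a.png

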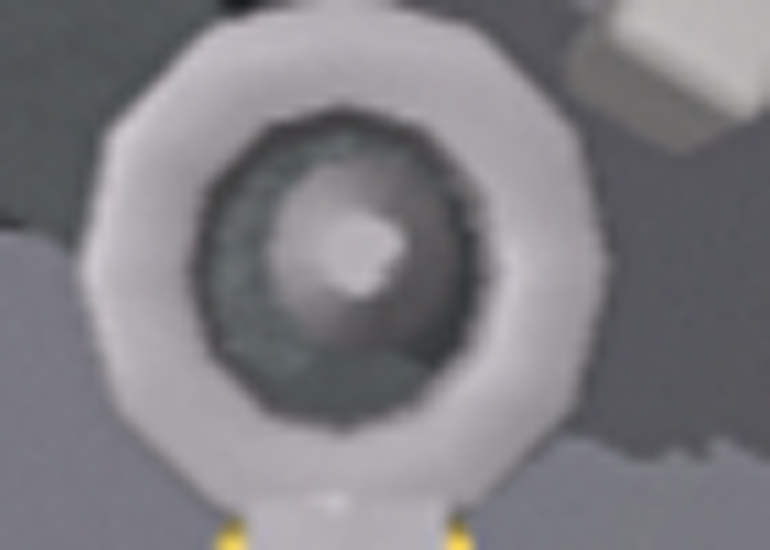

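```bash
python3 -m pendant '[[[0.8,0.7,0,0],[0,0,3,0],[0,0,3,0],[0,0,2,0],[0,0,2,0],[0,0,1.5,0],[0,0,0,0]]]'; python3 - <<'E'
from h import *
import pickle
p=cam("wrist"); s=sense(); print(s["tool_pos"],s["time_s"],s["ee_rot"].round(4),s["wrist_force"],s["moment"],s["finger_gap"])
p["T"]=s["tool_pos"];p["q"]=s["ee_rot"]
pickle.dump(p,open("w13.pkl","wb"))
c=p["color"][100:150,245:315]; cv2.imwrite("pics/w13a.png",cv2.resize(c,None,fx=11,fy=11,interpolation=cv2.INTER_CUBIC))
E
```

```text
time_s: 21.5
tool_pos: [0.4737, 0.1128, 0.1008]
ee_rot: [0.961, 0.276, -0.0, -0.0]
wrist_force: [-0.1, 1.2, -2.3]
finger_gap: 0.0118
[0.47371881 0.11286235 0.10092674] 21.55 [ 0.9612  0.2758 -0.     -0.    ] [-0.38750144  0.49698862 -3.01530188] [-0.04046681  0.14863482 -0.01750874] 0.01182470545310876
```

View pics/w13a.png

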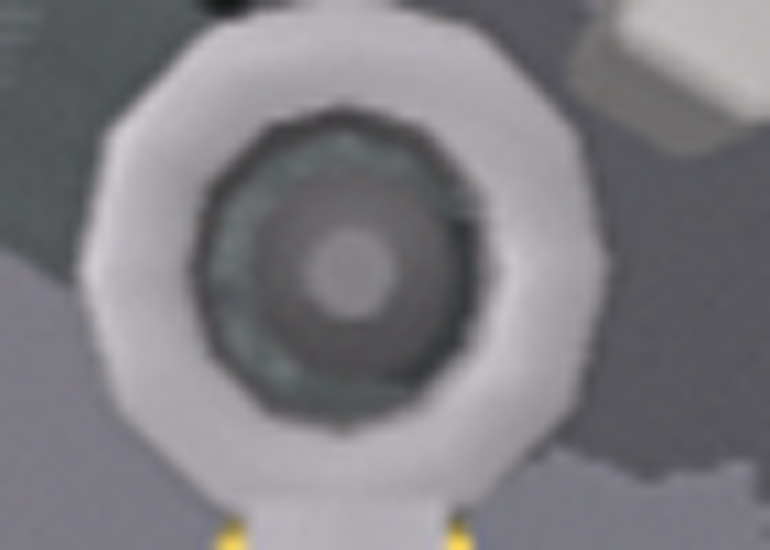

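```bash
python3 -m pendant '[[[0,0.2,1.5,0],[0,0,2,0],[0,0,2,0],[0,0,2,0],[0,0,2,0],[0,0,1.5,0],[0,0,0,0]]]'; python3 -m pendant '[[[0,0,1,0],[0,0,1,0],[0,0,0.5,0],[0,0,0,0]]]'
```

```text
time_s: 22.42
tool_pos: [0.4738, 0.1127, 0.0898]
ee_rot: [0.961, 0.276, -0.0, -0.0]
wrist_force: [0.9, 0.7, -2.1]
finger_gap: 0.0119
time_s: 22.92
tool_pos: [0.4738, 0.1127, 0.0874]
ee_rot: [0.961, 0.276, -0.0, -0.0]
wrist_force: [0.2, -0.2, -2.1]
finger_gap: 0.0118
```

```bash
python3 -m pendant '[[[0,0,0.7,0],[0,0,0,0]]]'; python3 -m pendant '[[[0,0,0.7,0],[0,0,0,0]]]';python3 -m pendant '[[[0,0,0.5,0],[0,0,0,0]]]'; python3 - <<'E'
from h import *
p=cam("wrist"); s=sense(); print(s["tool_pos"],s["time_s"],s["wrist_force"],s["moment"])
E
```

```text
time_s: 23.18
tool_pos: [0.4738, 0.1127, 0.0867]
ee_rot: [0.961, 0.276, -0.0, 0.0]
wrist_force: [-0.4, -0.1, -2.8]
finger_gap: 0.0119
time_s: 23.42
tool_pos: [0.4738, 0.1127, 0.086]
ee_rot: [0.961, 0.276, 0.0, 0.0]
wrist_force: [-0.0, -0.5, -2.4]
finger_gap: 0.0121
time_s: 23.68
tool_pos: [0.474, 0.1127, 0.0859]
ee_rot: [0.961, 0.276, 0.0, 0.0]
wrist_force: [-1.3, -0.8, 0.2]
finger_gap: 0.0116
[0.47394624 0.11271412 0.0858758 ] 23.725 [-1.5587558  -0.55242902  0.19702134] [-0.04328694  0.21999279 -0.00117565]
```

```bash
python3 -m pendant '[[[0.1,4.1,0,-3],[0.4,8.3,0,-6],[0.4,8.3,0,-6],[0.4,8.3,0,-6],[0.4,8.3,0,-6],[0.4,8.3,0,-6],[0,0,0,0]]]' 0 20; python3 - <<'E'
from h import *
import pickle
p=cam("wrist"); s=sense(); print(s["tool_pos"],s["time_s"],s["ee_rot"].round(4),s["wrist_force"],s["moment"],s["finger_gap"])
a=2*np.arctan2(s["ee_rot"][1],s["ee_rot"][0]);print(np.degrees(a), s["tool_pos"][:2]+.079*np.array([np.cos(a),np.sin(a)]))
pickle.dump(p,open("w14.pkl","wb"))
cv2.imwrite("pics/w14.png",cv2.resize(p["color"],(800,600)))
E
```

```text
time_s: 24.6
tool_pos: [0.5079, 0.0827, 0.0858]
ee_rot: [0.844, 0.537, 0.0, 0.0]
wrist_force: [0.2, 0.5, -0.4]
finger_gap: 0.0117
[0.50777881 0.0827117  0.0858252 ] 24.65 [8.440e-01 5.363e-01 4.000e-04 1.000e-04] [ 0.15526775 -0.00401926 -0.11170448] [ 0.02553808 -0.14149745 -0.09565492] 0.011858347542627988
64.86726557129712 [0.54133143 0.15423248]
```

View pics/w14.png

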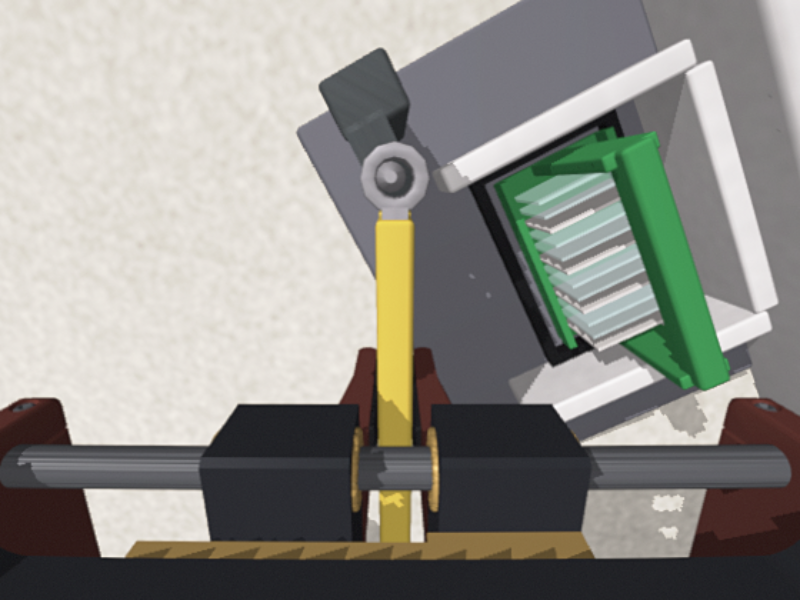

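```bash
python3 -m pendant '[[[0.4,8.3,0,-6],[0.4,8.3,0,-6],[0.4,8.3,0,-6],[0.3,6.9,0,-5],[0.1,4.1,0,-3],[0,1.4,0,-1],[0,0,0,0]]]'; python3 - <<'E'
from h import *
import pickle
p=cam("wrist"); s=sense(); print(s["tool_pos"],s["time_s"],s["ee_rot"].round(4),s["wrist_force"],s["moment"],s["finger_gap"])
a=2*np.arctan2(s["ee_rot"][1],s["ee_rot"][0]);print(np.degrees(a), s["tool_pos"][:2]+.079*np.array([np.cos(a),np.sin(a)]))
pickle.dump(p,open("w15.pkl","wb"))
cv2.imwrite("pics/w15.png",cv2.resize(p["color"],(800,600)))
for n in ["scene","top"]:
    p=cam(n); print(proj(p,[.55,.03,.1])); cv2.imwrite(f"pics/{n}15.png",p["color"])
    u,v=proj(p,[.55,.03,.1]).astype(int)
    cv2.imwrite(f"pics/{n}15.png",cv2.resize(p["color"][max(0,v-70):v+70,max(0,u-90):u+90],None,fx=4,fy=4,interpolation=cv2.INTER_CUBIC))
E
```

```text
time_s: 25.52
tool_pos: [0.5438, 0.0756, 0.0858]
ee_rot: [0.695, 0.719, 0.0, 0.0]
wrist_force: [0.4, 1.0, 1.2]
finger_gap: 0.0117
[0.54374478 0.07554675 0.08578358] 25.575 [6.95e-01 7.19e-01 4.00e-04 1.00e-04] [0.65500511 2.56511861 0.97919286] [ 0.42461654 -0.07912693 -0.05865465] 0.011871870621325576
91.94418698533714 [0.54106463 0.15450127]
[277.8090386  216.22811722]
[277.1579942  191.09903848]
```

View pics/w15.png

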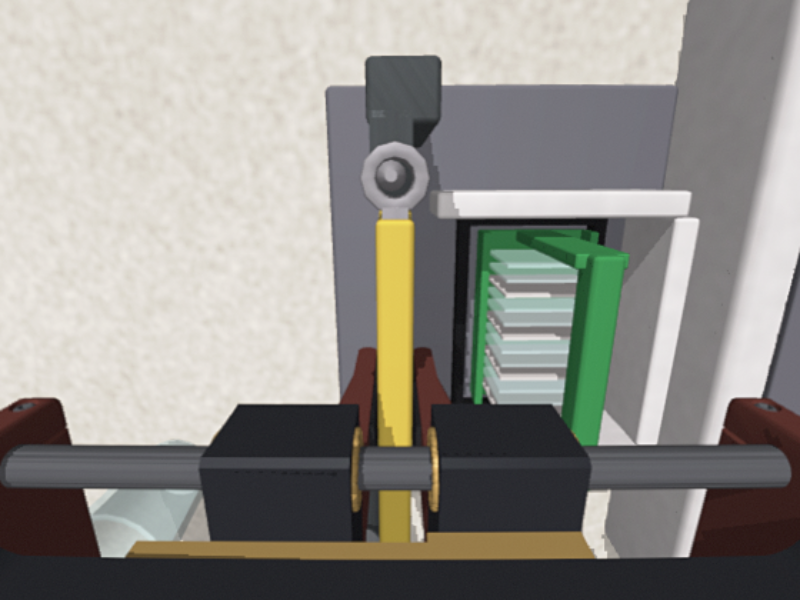

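View pics/scene15.png

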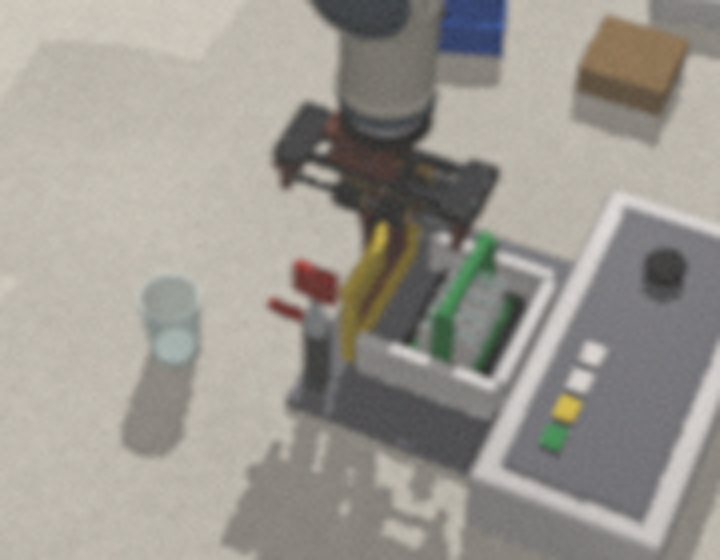

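```bash
python3 -m pendant '[[[0,0,0,0],[0,0,0,0],[0,0,0,0],[0,0,-8,0],[0,0,-30,0],[0,0,-50,0],[0,0,-35,0],[-43,-8,0,0],[-50,-10,0,-10],[0,0,0,-10],[0,0,0,-10],[0,0,0,-10],[0,0,0,-10],[0,0,0,-10],[0,0,0,-10],[0,0,0,-10],[0,0,0,-8],[0,0,0,0],[0,0,0,0]]]' 34; python3 - <<'E'
from h import *
import pickle
p=cam("wrist"); s=sense(); print(s["tool_pos"],s["time_s"],s["ee_rot"].round(4),s["wrist_force"],s["finger_gap"])
p["T"]=s["tool_pos"];p["q"]=s["ee_rot"]
pickle.dump(p,open("w16.pkl","wb"))
cv2.imwrite("pics/w16.png",cv2.resize(p["color"],(800,600)))
for t in ["catch_grip","gate_end","knuckle_top"]:
    print(t,[(np.round(a["location"],4).tolist(),round(a["score"],2)) for a in tip_of(t,p)[:2]])
E
```

```text
time_s: 28.05
tool_pos: [0.529, -0.0184, 0.2089]
ee_rot: [0.001, 1.0, -0.0, 0.0]
wrist_force: [0.1, -0.7, -0.3]
finger_gap: 0.0337
[ 0.52899742 -0.01836391  0.20878717] 28.1 [ 1.e-03  1.e+00 -0.e+00  1.e-04] [0.85716212 0.18711225 0.71792002] 0.03402027294720987
catch_grip [([0.5283, -0.0131, 0.1522], 0.83), ([0.5462, 0.0042, 0.0658], 0.43)]
gate_end [([0.5478, 0.0032, 0.0673], 0.71), ([0.4, -0.04, -0.0002], 0.3)]
knuckle_top [([0.5441, 0.1544, 0.1041], 0.79)]
```

View pics/w16.png

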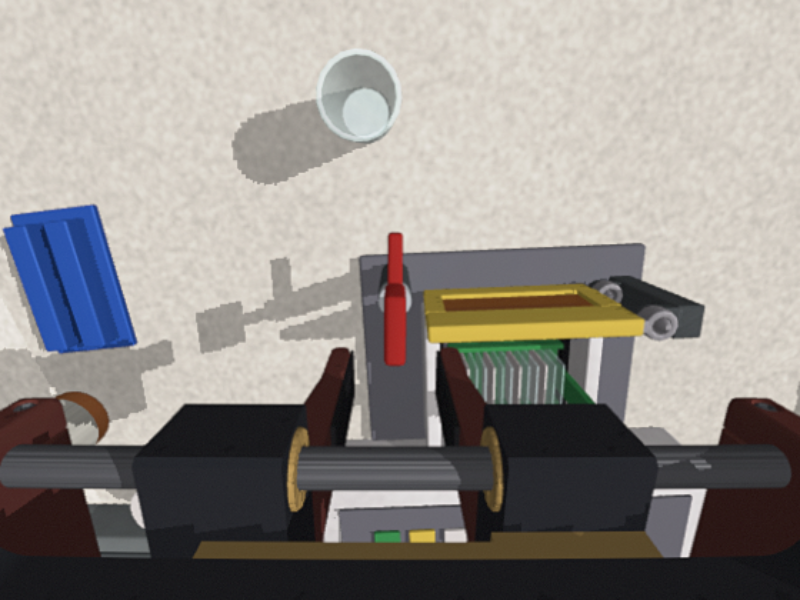

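```bash
python3 - <<'E'
from h import *
import pickle
p=pickle.load(open("w16.pkl","rb"))
T=p["T"]; Rt=R.from_quat(p["q"]).as_matrix()
for n,(u,v) in [("far",(397,288)),("near",(395.5,365))]:
    X=at_z(p,u*.7,v*.7,.161); print(n,X.round(4),(Rt.T@(X-T)*1000).round(1))
for n,(u,v) in [("armtip",(395.5,234))]:
    X=at_z(p,u*.7,v*.7,.096); print(n,X.round(4),(Rt.T@(X-T)*1000).round(1))
for n,(u,v) in [("gate_free front",(426,292)),("gate_hinge front",(590,287)),("gate free back",(430,341)),("gate hinge back",(643,334))]:
    print(n,at_z(p,u*.7,v*.7,.120 if 'back' in n else .12))
E
```

```text
far [ 0.5054 -0.0167  0.161 ] [23.6  1.6 47.8]
near [ 0.5483 -0.0176  0.161 ] [-19.3   0.8  47.8]
armtip [ 0.4856 -0.0172  0.096 ] [ 43.4   1.1 112.8]
gate_free front [0.51823149 0.00135323 0.12      ]
gate_hinge front [0.51535898 0.10210653 0.12      ]
gate free back [0.55039173 0.00447165 0.12      ]
gate hinge back [0.54623293 0.14007055 0.12      ]
```

```bash
python3 -m pendant '[[[0.5,1.2,25,0],[0,0,30,0],[0,0,16,0],[0,0,5.5,0],[0,0,0,0]]]' 26 20; python3 -m pendant '[[[0,0,0,0],[0,0,0,0],[0,0,0,0]]]' 0 20; python3 - <<'E'
from h import *
p=cam("wrist"); s=sense(); print(s["tool_pos"],s["time_s"],s["ee_rot"].round(4),s["wrist_force"],s["moment"],s["finger_gap"])
cv2.imwrite("pics/w17.png",cv2.resize(p["color"],(800,600)))
E
```

```text
time_s: 28.88
tool_pos: [0.5287, -0.0172, 0.1325]
ee_rot: [-0.0, 1.0, -0.0, 0.0]
wrist_force: [-1.1, 0.5, 0.2]
finger_gap: 0.0261
time_s: 29.25
tool_pos: [0.5291, -0.0183, 0.1333]
ee_rot: [0.0, 1.0, -0.001, 0.001]
wrist_force: [0.4, -4.6, 2.8]
finger_gap: 0.0117
[ 0.52907278 -0.01834193  0.13328103] 29.3 [ 4.0e-04  1.0e+00 -1.1e-03  1.1e-03] [-0.08789207 -5.48752404  3.15115921] [-0.824509   -0.07674243  0.00117272] 0.01172060869654787
```

View pics/w17.png

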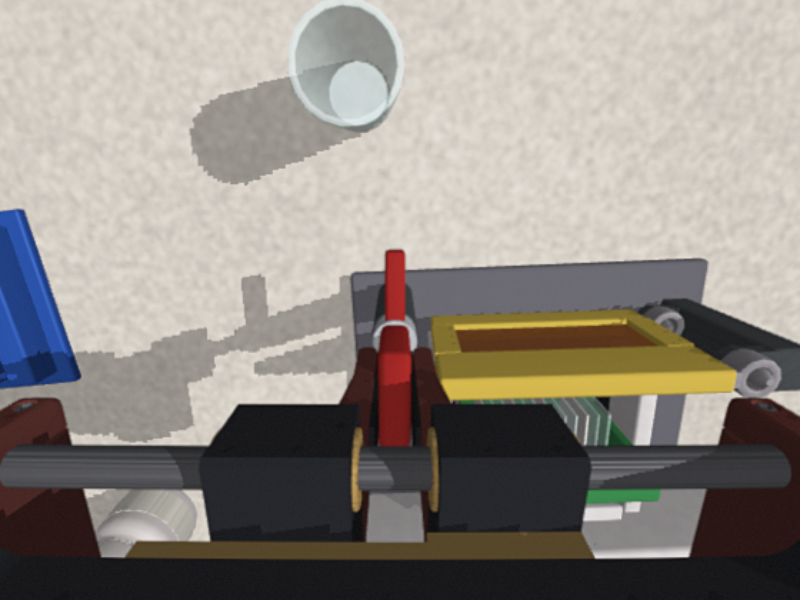

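```bash
python3 -m pendant '[[[0,-1,0,0],[0,0,0,4],[0,0,0,8],[0,0,0,8],[0,0,0,8],[0,0,0,8],[0,0,0,8],[0,0,0,8],[0,0,0,8],[0,0,0,8],[0,0,0,8],[0,0,0,6],[0,0,0,4],[0,0,0,2],[0,0,0,0]]]'; python3 - <<'E'
from h import *
p=cam("wrist"); s=sense(); print(s["tool_pos"],s["time_s"],s["ee_rot"].round(4),s["wrist_force"],s["moment"],s["finger_gap"])
print(np.degrees(2*np.arctan2(s["ee_rot"][1],s["ee_rot"][0])))
cv2.imwrite("pics/w18.png",cv2.resize(p["color"],(800,600)))
E
```

```text
time_s: 31.18
tool_pos: [0.529, -0.0185, 0.1332]
ee_rot: [0.695, 0.719, 0.0, 0.001]
wrist_force: [-0.7, -3.1, 5.3]
finger_gap: 0.0117
[ 0.52904198 -0.01845117  0.13325196] 31.225 [6.945e-01 7.195e-01 5.000e-04 1.000e-03] [ 0.61308764 -2.65090235  5.93726333] [-0.70493265  0.09353403 -0.05586461] 0.011870282434637594
92.02365384125501
```

View pics/w18.png

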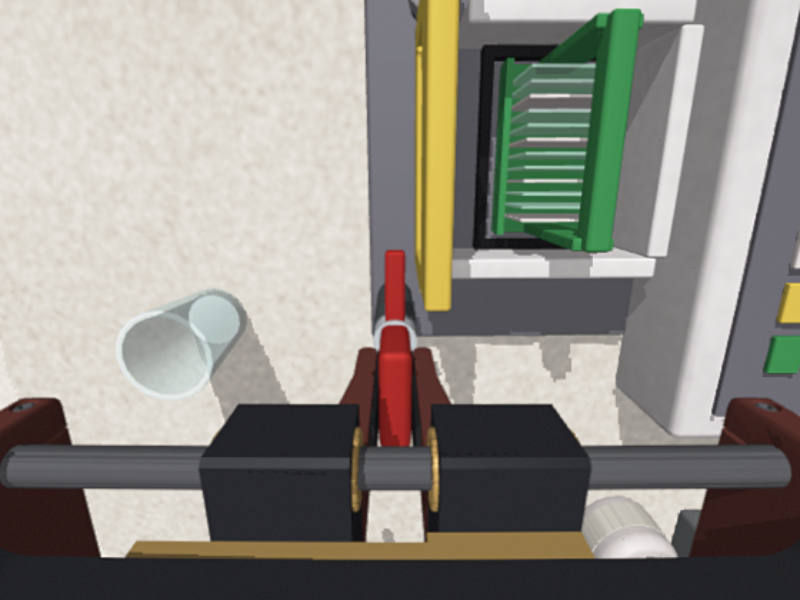

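```bash
python3 -m pendant '[[[0,0,0,0],[0,0,0,0],[0,0,-5,0],[0,0,-30,0],[0,0,-50,0],[0,0,-40,0],[-20,-20,-20,0],[0,0,0,0],[0,0,0,0]]]' 34; python3 - <<'E'
from h import *
s=sense(); print(s["tool_pos"],s["time_s"],s["wrist_force"],s["finger_gap"])
for n in ["wrist","scene","top"]:
    p=cam(n); 
    if n=="wrist": cv2.imwrite("pics/w19.png",cv2.resize(p["color"],(800,600)))
    else:
        u,v=proj(p,[.57,.04,.1]).astype(int)
        cv2.imwrite(f"pics/{n}19.png",cv2.resize(p["color"][max(0,v-60):v+60,max(0,u-80):u+80],None,fx=5,fy=5,interpolation=cv2.INTER_CUBIC))
    for t in ["knuckle_top","knuckle_low","pin_top","pin_low","gate_end","catch_grip","rack","beaker","jar","bottle","spatula","slidebox","cassettes"]:
        r=tip_of(t,p); print(n,t,[(np.round(a["location"],3).tolist(),round(a["score"],2)) for a in r[:1]])
E
```

```text
time_s: 32.35
tool_pos: [0.5093, -0.0385, 0.276]
ee_rot: [0.695, 0.719, -0.0, -0.001]
wrist_force: [0.3, -0.1, -0.6]
finger_gap: 0.0336
[ 0.5092835  -0.03849309  0.27603705] 32.35 [ 0.26608853 -0.07224298 -0.57439904] 0.03359693409024279
wrist knuckle_top [([0.541, 0.153, 0.105], 0.65)]
wrist knuckle_low [([0.539, 0.155, 0.032], 0.63)]
wrist pin_top [([0.538, 0.152, 0.105], 0.69)]
wrist pin_low [([0.542, 0.154, 0.031], 0.6)]
wrist gate_end [([0.548, 0.005, 0.066], 0.84)]
wrist catch_grip [([0.527, -0.013, 0.153], 0.7)]
wrist rack [([0.62, 0.08, 0.009], 0.8)]
wrist beaker [([0.399, -0.042, -0.002], 0.64)]
wrist jar [([0.719, -0.219, 0.002], 0.63)]
wrist bottle [([0.53, -0.013, 0.151], 0.19)]
wrist spatula [([0.722, -0.219, -0.0], 0.62)]
wrist slidebox []
wrist cassettes []
scene knuckle_top [([0.54, 0.156, 0.105], 0.69)]
scene knuckle_low [([0.534, 0.153, 0.029], 0.56)]
scene pin_top [([0.539, 0.154, 0.105], 0.58)]
scene pin_low [([0.54, 0.155, 0.032], 0.58)]
scene gate_end [([0.544, 0.007, 0.066], 0.67)]
scene catch_grip [([0.526, -0.016, 0.149], 0.56)]
scene rack [([0.623, 0.077, 0.
[... 170 characters left out ...]
 -0.43, 0.003], 0.78)]
scene slidebox [([0.633, 0.463, 0.002], 0.81)]
scene cassettes [([0.445, 0.447, -0.001], 0.84)]
top knuckle_top [([0.535, 0.158, 0.105], 0.88)]
top knuckle_low [([0.541, 0.157, 0.027], 0.65)]
top pin_top [([0.541, 0.153, 0.105], 0.89)]
top pin_low [([0.539, 0.157, 0.02], 0.7)]
top gate_end [([0.549, 0.006, 0.066], 0.96)]
top catch_grip [([0.527, -0.018, 0.149], 0.47)]
top rack [([0.622, 0.085, 0.007], 0.73)]
top beaker [([0.629, 0.461, -0.002], 0.51)]
top jar [([0.724, -0.221, -0.0], 0.55)]
top bottle [([0.68, -0.336, -0.003], 0.79)]
top spatula [([0.295, -0.435, 0.002], 0.68)]
top slidebox [([0.629, 0.462, -0.002], 0.58)]
top cassettes [([0.446, 0.445, -0.001], 0.87)]
```

View pics/w19.png

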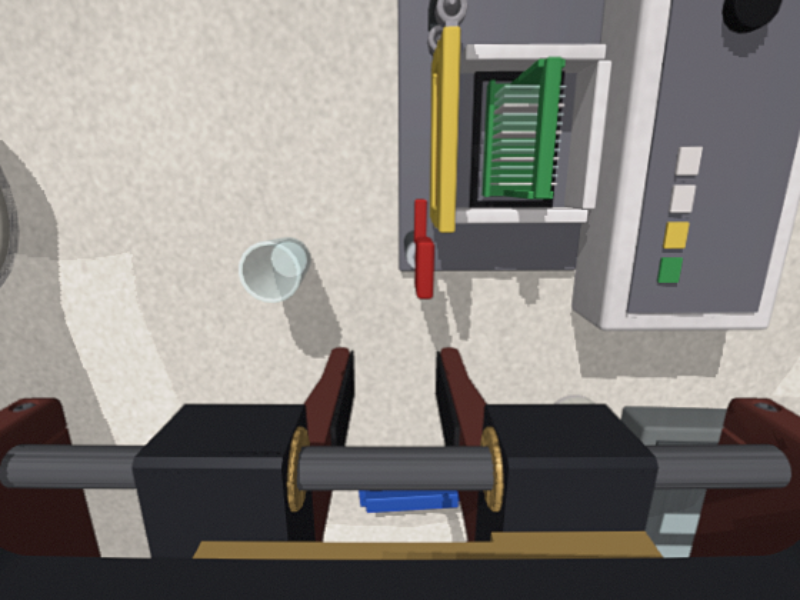

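View pics/scene19.png

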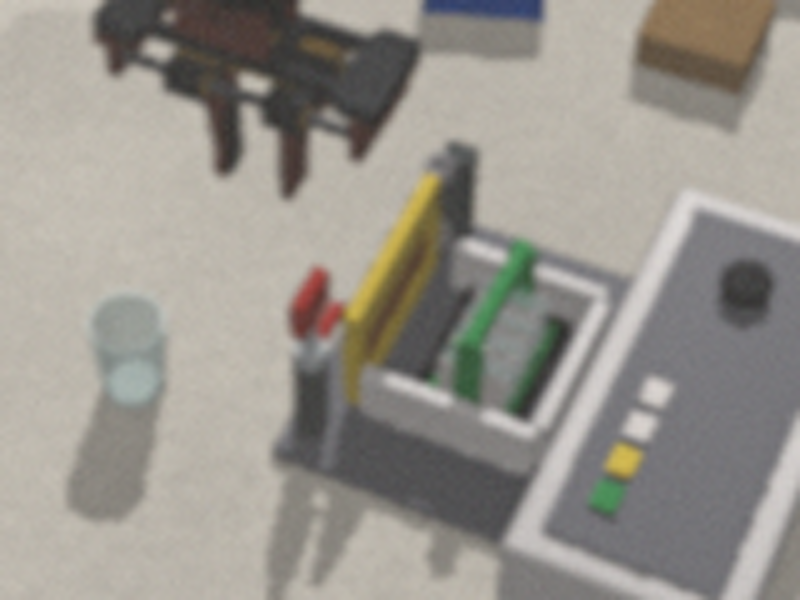

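View pics/top19.png

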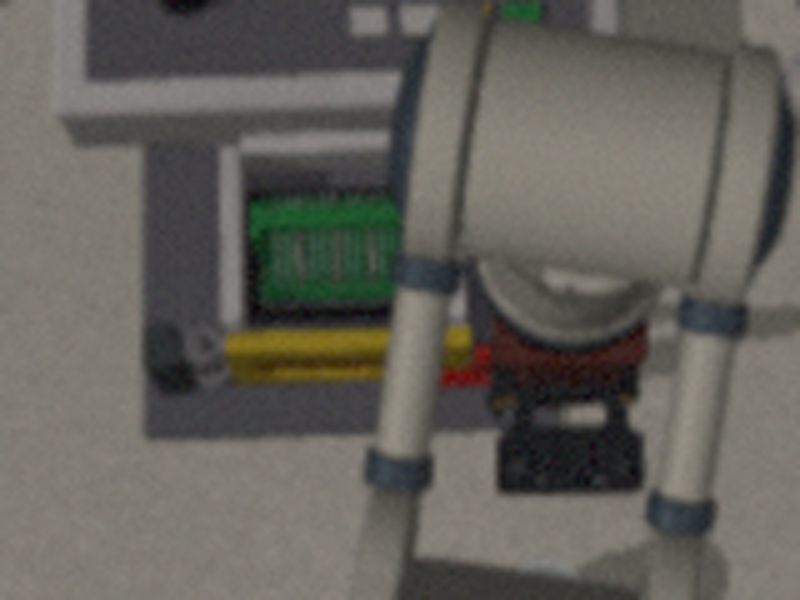

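```bash
python3 -c "
from rig import order,sense
print(sense()['time_s'],sense()['qvel'].round(3)); print(order.hand_in())"
```

```text
34.45 [-0.    -0.001 -0.001 -0.001  0.001 -0.001]
the job is handed in; nothing more can be done
None
```

The dock is back in service and the job is handed in, at 34.5 s of the 67 s allowed. No verdict came back.

- **Rack:** I lowered it in the grip until the force showed contact, then released it. In the pictures it sits flat inside the black rails.
- **Gate:** I brought it in sideways at about 60° open, with the upper pin visible through the upper knuckle. I lowered it with no resistance until the pins carried its weight. I then swung it shut in the grip about the hinge line and let go.
- **Catch:** I turned it 88° clockwise. In the pictures its arm lies parallel to the shut gate, across the free end of its front.

**Last checks:**
- The knuckles were located at the pin positions within about 7 mm, at the hung heights (about 105 and 30 mm).
- The gate's free end was within about 5 mm of its shut position.
- The forces I read out stayed under 7 N, and nothing was touching the gripper.
- The beaker, jar, bottle, spatula, slide box and cassettes were found upright or in place. I compared only the beaker with an earlier detection, and it matched.

**Checks that disagreed:**
- The network mistook the slide box for the beaker in the top view and the jar for the spatula in the wrist view. The other views placed them consistently.
- The top view put the rack about 5 mm off in y, beyond its 3.5 mm play, and the wrist and scene views did not agree with it.

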